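# Scoop a level measure of scroll-rod ends

## Robot

A 6-joint arm with a two-finger parallel gripper is mounted at the origin on the work surface. World frame = base frame: x ahead of the robot, y to its left, z up, the work surface at z = 0. Lengths are in m, angles in rad, forces in N, time in s.
With the tool pointing down it reaches from about 0.375 to 0.9 m from the base axis. Payload 3.1 kg.
Tool frame: the origin (TCP) lies on the centre line of the jaws, within the pads' length; the fingertips stand robot.tip_reach ahead of it and the grasp point (between the pads) is the TCP (robot.tip_reach is the distance from the TCP to the fingertips, in m); z points along the fingers, y is the direction in which the jaws open and shut (so a half turn about z gives the same grasp; the last joint's range is limited). The gripper opens to 87 mm and grips with 3 to 60 N. Pads are 19 mm wide; open, the fingers measure 117 mm over their backs; the gripper's body (75 mm by 190 mm) begins 51 mm behind the grasp point.
Start: joints at [1.097, 0.527, 1.433, -0, 1.181, -0.178], TCP at [0.182, 0.598, 0.242] pointing down, gripper open.
Joint ranges: [-3.08, 3.08], [-0.75, 2.2], [0.22, 2.44], [-1.43, 4.57], [0, 2.65], [-2.85, 2.85]. Speed limits (rad/s): [2.79, 2.79, 3.14, 3.14, 3.14, 3.14].

## Interface

Orientations are given as a unit quaternion [x, y, z, w].
In Python, from rig import telemetry, viewer, robot gives the robot as it stands. The module is installed in compiled form; this text tells all that it offers.
- The arm moves only by the tool step_arm, never from a script. Its argument "targets" is a list of rows, each an object of numbers: "dx", "dy", "dz": the shift along the tool's x, y, z in m; "rx", "ry", "rz": the turn, a rotation vector about the tool's x, y, z in degrees. In form: [{"dx": .., "dy": .., "dz": .., "rx": .., "ry": .., "rz": ..}, ...]. A call has exactly 5 rows; each row is the pose to reach, as a shift and turn from the pose measured when the call began, along the tool's axes at that moment; what a row does not reach only later rows make up. A row lasts 1/8 s, in which the tool goes at most 62.5 mm and 10.7 degrees, less where a joint would pass 70% of its speed; a pose out of reach is approached as far as the arm can. A call with a gripper value outside its range is refused whole. "gripper" is the opening, from 0 (shut) to 1 (fully open), set as the call begins (left out, the last holds). The fingers move at their own pace and stop on an object; "force" is the grip in N (left out, the last holds). Time passes only in rows, so rows that repeat a pose let the fingers close, or fill a call up. It gives the time, the measured TCP pose, the force and the opening at its end, in the units of the state.
- telemetry.get_obs(): the state, without advancing time (a new reading comes with each control period).
- viewer.camera(name): name is "side" or "top"; returns a dict with "img" (400x640x3 uint8, blue, green, red), "depth" (400x640 float32, m along the optical axis (not along the pixel's ray), 0 where there is no reading), "K" (3x3 intrinsics, pixels), "k1" (the pictures are not rectified: a ray, as slopes to the right and down, at radius r is drawn at 1 + k1 r^2 times it, then the intrinsics apply), "R" (3x3) and "t" (3): a world point X has camera coordinates R X + t. Camera axes: x right, y down, z forward; pixel columns grow to the right and rows downward; lengths in m; the calibration is good to about 2 mm. A picture is of the moment at which its call begins.
- robot.hand_in(): hands the job in, once; it reports no verdict.
The state is a dict: "time": time; "q": joint angles; "joint_velocities": joint speeds; "joint_torque": joint torques, N m; "position": TCP position; "tool_rot": TCP orientation; "ft_force": force on the tool from outside, world axes, zero at the start; "moment": the same for the moment, N m; "grip_width": finger opening in m.
Only numpy, scipy, OpenCV 4.12 (cv2) and the standard library are available. Lean on these libraries where they do the work, as an engineer would, in place of code of your own. Each camera call takes 0.05 s, during which the arm holds its last target.

## Task

Take the wide scoop by its wooden handle, push it along the tray floor under the pile of three wooden rod ends so that it comes up heaped, then pass it sideways, level, under the steel blade fixed to the tray so that the blade strikes the top one off and it drops back into the tray. Stand the scoop, now level full with two rod ends, back on the bench where you took it; the gripper itself must not touch the rod ends.

Things in the scene. Friction and masses are not known exactly. Their poses are not given: they have to be found in the camera images.
- scoop_grip (a point): Loose wide scoop, 220 g: mid-grip of its upright handle, 85 mm above its underside; x to the lip, y across. Handle 24 (y) x 30 (x) x 115 mm high. Aluminium pan ahead of it: back wall to x=21, 33 high; floor 2 thick, 84 wide inside; side walls 20 high, to x=83, then a 5 mm high crest and a ramp down to the lip at x=92. On the bench left or right of the tray; the bystander scoop opposite has a pan 28 mm wide.
- tray: White tray fixed to the bench, 230 (x) x 290 (y) mm, walls 45 high; origin mid-underside, x to its far end, z up; lengths in mm. Floor at z=5, dropping to 3 beyond x=45 (well, holds the rods). Batten on the far wall: face x=98, z 17 to 50; the scoop's lip fits under it; wire rail above, to z=96. Steel strike-off blade, 5 thick, at y=10 from the far wall to x=20, lower edge z=68, top z=100: the pan passes below it, a top rod does not.
- rod_near: Dark lacquered wooden scroll-rod end, smooth cylinder 30 mm across, 60 mm long, 35 g; origin at its centre, y = its axis. At the start in the tray's well, nearer the robot: tray x=53, y=-65, z=18 (mm), axis along tray y. A scoop slid in at floor height goes under it and carries on over the well under the next rod.
- rod_far: Dark lacquered wooden scroll-rod end, smooth cylinder 30 mm across, 60 mm long, 35 g; origin at its centre, y = its axis. At the start against the batten: tray x=83, y=-65, z=18 (mm). The scoop is fully in when its side walls meet the batten (handle centre at tray x=15); draw it back 15 to 30 mm before lifting, so that the lip clears the batten.
- rod_top: Dark lacquered wooden scroll-rod end, smooth cylinder 30 mm across, 60 mm long, 35 g; origin at its centre, y = its axis. At the start on top, between the others: tray x=68, y=-65, z=44 (mm). In the scoop its axis is about 40 mm above the scoop's underside. It is off when the handle centre has gone from tray y=-65 to y=+70.
Things that resemble listed ones, but are neither listed nor needed, are in the scene too. Leave any purple look-alike of the rod_top alone.

How it is judged:
On the way, in this order (a step that is already met when the one before it is completed fails the run):
1. the scoop is raised (its underside 15 mm or more above the tray's underside), roughly level, with all three rod ends in it (x of rod_near in the frame of scoop_grip between 0.018 and 0.092 m and y of rod_near in the frame of scoop_grip between -0.05 and 0.05 m and z of rod_near in the frame of scoop_grip between -0.085 and -0.025 m and x of rod_far in the frame of scoop_grip between 0.018 and 0.092 m and y of rod_far in the frame of scoop_grip between -0.05 and 0.05 m and z of rod_far in the frame of scoop_grip between -0.085 and -0.025 m and x of rod_top in the frame of scoop_grip between 0.018 and 0.092 m and y of rod_top in the frame of scoop_grip between -0.05 and 0.05 m and z of rod_top in the frame of scoop_grip between -0.085 and -0.025 m and z of scoop_grip in the frame of tray above 0.1 m and angle between scoop_grip's own z axis and vertical below 0.35 rad), for 0.2 s.
2. with the level scoop under the blade, the top rod end is pushed sideways (25 mm or more off the pan's middle line) while the other two stay down in the pan (y of scoop_grip in the frame of tray between -0.045 and 0.065 m and z of scoop_grip in the frame of tray between 0.09 and 0.122 m and angle between scoop_grip's own z axis and vertical below 0.25 rad and ((x of rod_far in the frame of scoop_grip between 0.018 and 0.092 m and y of rod_far in the frame of scoop_grip between -0.05 and 0.05 m and z of rod_far in the frame of scoop_grip between -0.085 and -0.058 m and x of rod_top in the frame of scoop_grip between 0.018 and 0.092 m and y of rod_top in the frame of scoop_grip between -0.05 and 0.05 m and z of rod_top in the frame of scoop_grip between -0.085 and -0.058 m and z of rod_near in the frame of scoop_grip above -0.055 m and (y of rod_near in the frame of scoop_grip above 0.025 m or y of rod_near in the frame of scoop_grip below -0.025 m)) or (x of rod_near in the frame of scoop_grip between 0.018 and 0.092 m and y of rod_near in the frame of scoop_grip between -0.05 and 0.05 m and z of rod_near in the frame of scoop_grip between -0.085 and -0.058 m and x of rod_top in the frame of scoop_grip between 0.018 and 0.092 m and y of rod_top in the frame of scoop_grip between -0.05 and 0.05 m and z of rod_top in the frame of scoop_grip between -0.085 and -0.058 m and z of rod_far in the frame of scoop_grip above -0.055 m and (y of rod_far in the frame of scoop_grip above 0.025 m or y of rod_far in the frame of scoop_grip below -0.025 m)) or (x of rod_near in the frame of scoop_grip between 0.018 and 0.092 m and y of rod_near in the frame of scoop_grip between -0.05 and 0.05 m and z of rod_near in the frame of scoop_grip between -0.085 and -0.058 m and x of rod_far in the frame of scoop_grip between 0.018 and 0.092 m and y of rod_far in the frame of scoop_grip between -0.05 and 0.05 m and z of rod_far in the frame of scoop_grip between -0.085 and -0.058 m and z of rod_top in the frame of scoop_grip above -0.055 m and (y of rod_top in the frame of scoop_grip above 0.025 m or y of rod_top in the frame of scoop_grip below -0.025 m)))).
At the end, for the whole second after the job is handed in: The wide scoop stands upright on the bench (within 8 degrees) no more than 50 mm from where it stood at the start, with two rod ends lying side by side on the floor of its pan, the third lies in the tray, and all are at rest (distance of scoop_grip from where it was at the start of the episode below 0.05 m and angle between scoop_grip's own z axis and vertical below 0.15 rad and height (world z) of scoop_grip below 0.092 m and linear speed of each of rod_near, rod_far, rod_top below 0.03 m/s and ((x of rod_far in the frame of scoop_grip between 0.018 and 0.092 m and y of rod_far in the frame of scoop_grip between -0.05 and 0.05 m and z of rod_far in the frame of scoop_grip between -0.085 and -0.058 m and x of rod_top in the frame of scoop_grip between 0.018 and 0.092 m and y of rod_top in the frame of scoop_grip between -0.05 and 0.05 m and z of rod_top in the frame of scoop_grip between -0.085 and -0.058 m and x of rod_near in the frame of tray between -0.11 and 0.11 m and y of rod_near in the frame of tray between -0.14 and 0.14 m and z of rod_near in the frame of tray between 0 and 0.05 m) or (x of rod_near in the frame of scoop_grip between 0.018 and 0.092 m and y of rod_near in the frame of scoop_grip between -0.05 and 0.05 m and z of rod_near in the frame of scoop_grip between -0.085 and -0.058 m and x of rod_top in the frame of scoop_grip between 0.018 and 0.092 m and y of rod_top in the frame of scoop_grip between -0.05 and 0.05 m and z of rod_top in the frame of scoop_grip between -0.085 and -0.058 m and x of rod_far in the frame of tray between -0.11 and 0.11 m and y of rod_far in the frame of tray between -0.14 and 0.14 m and z of rod_far in the frame of tray between 0 and 0.05 m) or (x of rod_near in the frame of scoop_grip between 0.018 and 0.092 m and y of rod_near in the frame of scoop_grip between -0.05 and 0.05 m and z of rod_near in the frame of scoop_grip between -0.085 and -0.058 m and x of rod_far in the frame of scoop_grip between 0.018 and 0.092 m and y of rod_far in the frame of scoop_grip between -0.05 and 0.05 m and z of rod_far in the frame of scoop_grip between -0.085 and -0.058 m and x of rod_top in the frame of tray between -0.11 and 0.11 m and y of rod_top in the frame of tray between -0.14 and 0.14 m and z of rod_top in the frame of tray between 0 and 0.05 m))); the robot touches nothing.
It fails at once if the gripper's fingers touch a rod end (contact force between the fingers and rod_near above 0.5 N or contact force between the fingers and rod_far above 0.5 N or contact force between the fingers and rod_top above 0.5 N).
It also fails if it takes over 61 s, if anything falls off the work surface, if the arm or the gripper's body presses on something with over 40 N, if the wrist force passes 120 N, or if a joint passes its speed limit or range.

## Working session

There is one attempt and no reset: what is moved stays moved. The work goes in short steps, Python scripts to look and compute and a tool call to move; the robot and the scene stay as the last step left them, time stands still between calls to the robot, and variables do not carry over. Pictures are saved under pics/ and viewed, and the job is handed in when it is done.

Besides the shell and the picture viewer there is one more tool, called after ">>>" as a command line: name --argument value ..., lists and objects as JSON in quotes. step_arm: Moves the arm, as the interface text tells. Its arguments: {"type":"object","properties":{"targets":{"type":"array"},"gripper":{"type":"number"},"force":{"type":"number"}},"required":["targets"]}

```bash
mkdir -p pics; cat > h.py <<'E'
from rig import telemetry, viewer, robot
import numpy as np, cv2
E
python3 - <<'E'
from h import *
o=telemetry.get_obs()
for k,v in o.items(): print(k,v)
print(robot.tip_reach)
for n in ("side","top"):
    c=viewer.camera(n); cv2.imwrite(f"pics/{n}0.png",c["img"]); np.savez(f"pics/{n}0.npz",**c)
    print(n,c["K"],c["k1"],c["R"],c["t"])
E
```

```text
time 0.0
q [ 1.09649964e+00  5.28461082e-01  1.43390884e+00 -1.47732531e-05
  1.18137229e+00 -1.78522459e-01]
joint_velocities [ 4.31258397e-04 -1.23345618e-03  1.28807117e-04  2.31046321e-05
 -8.00589446e-04  8.24049539e-04]
joint_torque [-1.55434755e-03 -4.40047753e+01 -1.76584393e+01  6.32114941e-02
  5.84504195e-02 -1.23763834e-04]
position [0.18184396 0.59723966 0.24057263]
tool_rot [ 1.47345771e-01  9.89084460e-01 -1.02021921e-03 -3.38151361e-04]
ft_force [ 0.91352787  0.34090692 -0.58538627]
moment [ 0.04301233 -0.00158937 -0.03494767]
grip_width 0.08680255020766979
0.019
side [[445.1636901    0.         324.72086284]
 [  0.         445.1636901  196.87355161]
 [  0.           0.           1.        ]] -0.057063237235691316 [[ 0.99422975 -0.10653216  0.01257397]
 [-0.05813475 -0.63360864 -0.77146643]
 [ 0.09015295  0.76628389 -0.63614578]] [-0.62917327  0.1175197   0.94964715]
top [[409.05035746   0.         321.63317815]
 [  0.         409.05035746 196.56581642]
 [  0.           0.           1.        ]] -0.08794542781478581 [[ 0.01378268 -0.99945537  0.02998349]
 [-0.98599643 -0.01856893 -0.16572938]
 [ 0.16619588 -0.02727942 -0.98571536]] [-0.03486472  0.62840231  1.07224429]
```

View pics/side0.png

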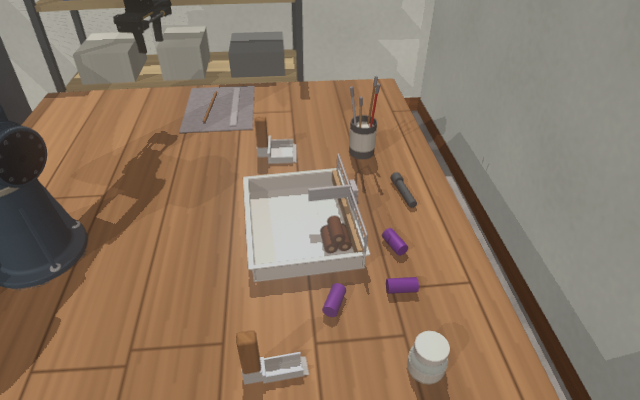

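View pics/top0.png

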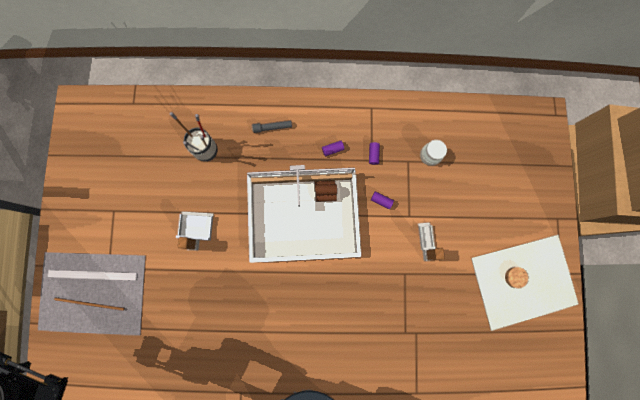

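The wide scoop is at about (195,230) in the top view, left of the tray (y>0). The narrow one is at (430,240), and the rods are at about (326,190). Next I'll measure them.

```bash
cat >> h.py <<'E'
def load(n): return dict(np.load(f"pics/{n}.npz"))
def ray(c,u,v):
    K=c["K"]; d=np.array([float(c["k1"]),0,0,0,0])
    p=cv2.undistortPoints(np.array(np.stack([np.ravel(u),np.ravel(v)],-1),float)[:,None],K,d)[:,0]
    return np.c_[p,np.ones(len(p))]
def onplane(c,u,v,z):
    r=ray(c,u,v)@c["R"]; o=-c["R"].T@c["t"]
    return o+r*((z-o[2])/r[:,2])[:,None]
def pts(c,u0=0,u1=640,v0=0,v1=400):
    u,v=np.meshgrid(np.arange(u0,u1),np.arange(v0,v1))
    d=c["depth"][v0:v1,u0:u1].ravel()
    P=(ray(c,u,v)*d[:,None]-c["t"])@c["R"]
    P[d==0]=np.nan
    return P,u.ravel(),v.ravel()
def proj(c,X):
    return cv2.projectPoints(np.atleast_2d(np.array(X,float)),cv2.Rodrigues(c["R"])[0],c["t"],c["K"],np.array([float(c["k1"]),0,0,0,0]))[0][:,0]
def crop(n,name,u0,u1,v0,v1,s):
    c=load(n); cv2.imwrite(f"pics/{name}.png",cv2.resize(c["img"][v0:v1,u0:u1],None,fx=s,fy=s,interpolation=cv2.INTER_CUBIC))
E
python3 - <<'E'
from h import *
crop("top0","ct0",160,370,160,270,3.8)
crop("side0","cs0",235,375,105,275,3.5)
c=load("top0")
P,u,v=pts(c,165,230,200,260)
for lo,hi in((-.005,.005),(.005,.03),(.03,.06),(.1,.14)):
    m=(P[:,2]>lo)&(P[:,2]<hi); print(lo,m.sum(),P[m].mean(0),P[m].min(0),P[m].max(0))
P,u,v=pts(c,240,365,160,270)
m=(P[:,2]>.035)&(P[:,2]<.055)
hull=P[m][:,:2].astype(np.float32); print(cv2.minAreaRect(hull),hull.min(0),hull.max(0))
E
```

```text
-0.005 2909 [0.53788819 0.32397785 0.00188211] [ 0.45101974  0.23191613 -0.00466884] [0.6227566  0.42658885 0.00499882]
0.005 707 [0.54185228 0.32822513 0.0088179 ] [0.45090613 0.23075056 0.00500464] [0.62198663 0.42207035 0.02832128]
0.03 101 [0.50292631 0.32288962 0.0381889 ] [0.47701207 0.28545503 0.03028077] [0.51484272 0.37524972 0.0597018 ]
0.1 117 [0.49377532 0.32875974 0.11499472] [0.48110895 0.31779369 0.10040874] [0.5070659  0.34282702 0.12305315]
((0.578704833984375, 0.026323065161705017), (0.24407553672790527, 0.3032761812210083), 3.879169225692749) [ 0.4476261  -0.13163047] [0.70652264 0.18374641]
```

View pics/ct0.png

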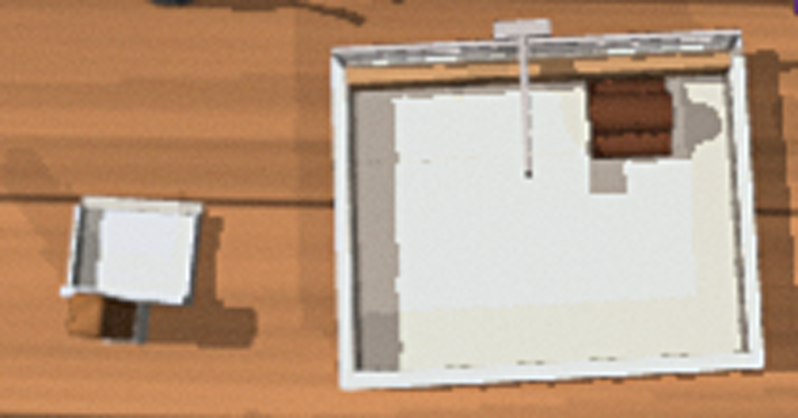

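View pics/cs0.png

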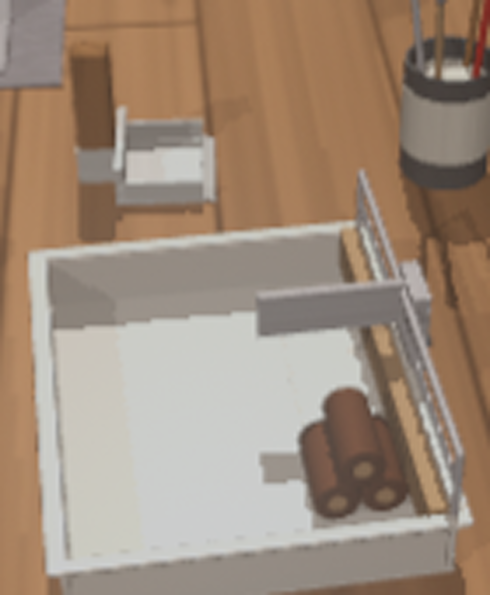

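```bash
python3 - <<'E'
from h import *
c=load("top0")
print("cam",-c["R"].T@c["t"])
g=lambda L,s=3.8,o=(160,160):(np.array(L,float)+.5)/s-.5+np.array(o)
q=g([(333,48),(741,33),(763,366),(342,388)])
W=onplane(c,q[:,0],q[:,1],.045); print(W, W.mean(0))
for i in range(4): 
    d=W[(i+1)%4]-W[i]; print(np.linalg.norm(d),np.degrees(np.arctan2(d[1],d[0])))
# far wall is occluded by batten/rail at z .05
# scoop pan corners 
# lip edge at z~0.005
q=g([(83,198),(203,205)]); print("lip/crest",onplane(c,q[:,0],q[:,1],.005))
q=g([(190,303),(203,208)]); print("right wall top z.02",onplane(c,q[:,0],q[:,1],.02))
q=g([(70,290),(80,205)]); print("left wall",onplane(c,q[:,0],q[:,1],.02))
# handle top
P,u,v=pts(c,165,230,200,260)
m=(P[:,2]>.105)&(P[:,2]<.13); 
r=cv2.minAreaRect(P[m][:,:2].astype(np.float32)); print("handle",r,np.sort(P[m][:,2])[::12])
for k in zip(u[m],v[m]): pass
print(u[m].min(),u[m].max(),v[m].min(),v[m].max())
s=load("side0")
P,u,v=pts(s,250,275,110,165)
m=(P[:,2]>.04)&(P[:,2]<.13)&(P[:,0]<.53); r=cv2.minAreaRect(P[m][:,:2].astype(np.float32)); print("handle side",r,P[m].max(0))
E
```

```text
cam [0.44188038 0.00607323 1.16211775]
[[ 0.69512021  0.18381163  0.045     ]
 [ 0.71255319 -0.11658059  0.045     ]
 [ 0.46849228 -0.13260573  0.045     ]
 [ 0.44833066  0.16697097  0.045     ]] [0.58112408 0.02539907 0.045     ]
0.3008976511288283 -86.6786184278832
0.24458645632520412 -176.24332840601522
0.3002543772243749 93.8502200255458
0.24736347581013673 3.9037519880220817
lip/crest [[0.58556156 0.37339353 0.005     ]
 [0.582075   0.28239639 0.005     ]]
right wall top z.02 [[0.50784821 0.28445763 0.02      ]
 [0.57802694 0.27868995 0.02      ]]
left wall [[0.51545501 0.37376384 0.02      ]
 [0.57843477 0.3705225  0.02      ]]
handle ((0.49418148398399353, 0.3302249014377594), (0.025683190673589706, 0.02498834952712059), 1.2420397996902466) [0.10605644 0.11310672 0.11441148 0.11513335 0.11569541 0.11640788
 0.11717307 0.11772205 0.11851815 0.12077456]
178 188 237 247
handle side ((0.4932198226451874, 0.3280538320541382), (0.029023827984929085, 0.030468914657831192), 88.7598648071289) [0.50869756 0.3422341  0.11598689]
```

```bash
python3 - <<'E'
from h import *
crop("side0","cs1",240,370,155,280,6)
crop("side0","cs2",245,305,110,175,8)
crop("top0","ct2",172,222,200,255,10)
c=load("top0"); s=load("side0")
for cc,(a,b,d,e) in ((c,(310,342,175,205)),(s,(315,355,210,255))):
    P,u,v=pts(cc,a,b,d,e); im=cc["img"][v,u].astype(int)
    m=(im[:,2]<140)&(im[:,2]-im[:,0]>15)&(P[:,2]>.01)
    Q=P[m]; print(m.sum(),Q.min(0),Q.max(0),Q.mean(0))
    T=Q[Q[:,2]>.052]; print("toprod",len(T),T.mean(0),T.min(0),T.max(0)); print(cv2.minAreaRect(T[:,:2].astype(np.float32)))
E
```

```text
544 [ 0.62034365 -0.07934997  0.01020146] [0.69063088 0.00849723 0.06600485] [ 0.65240586 -0.03363925  0.0434286 ]
toprod 220 [ 0.6516213  -0.0335502   0.05789662] [ 0.63568984 -0.06415433  0.05205556] [0.69012875 0.00843992 0.06600485]
((0.6635712385177612, -0.02826046198606491), (0.05410006269812584, 0.07097247987985611), 3.561718463897705)
964 [ 0.62109592 -0.08658862  0.01015603] [0.69748595 0.04851009 0.06146642] [ 0.65538181 -0.04360816  0.03780417]
toprod 237 [ 0.65145875 -0.04009117  0.05664694] [ 0.63725882 -0.06801081  0.05205864] [0.69003321 0.01275956 0.06146642]
((0.658733606338501, -0.02473655343055725), (0.08927801251411438, 0.04729916527867317), 61.384952545166016)
```

View pics/cs1.png

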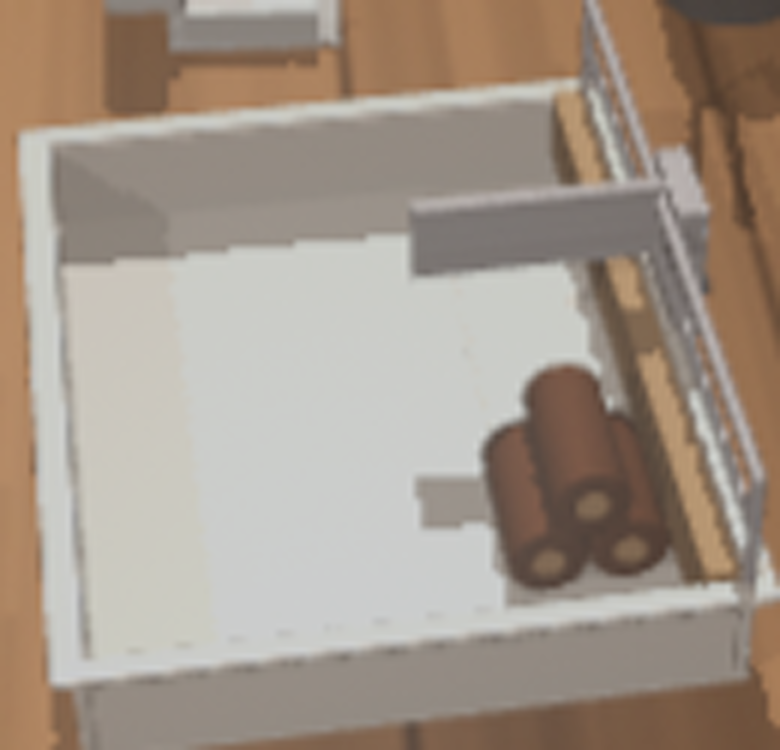

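View pics/cs2.png

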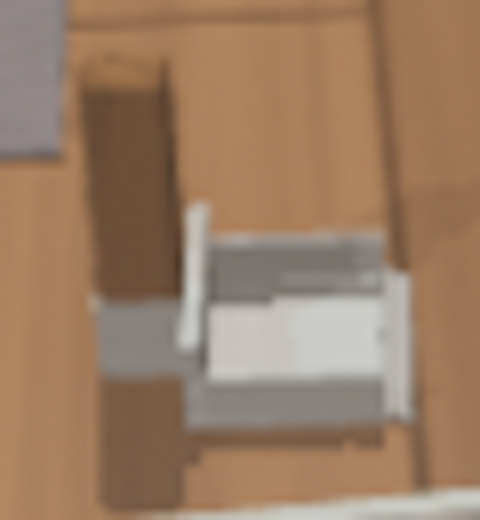

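View pics/ct2.png

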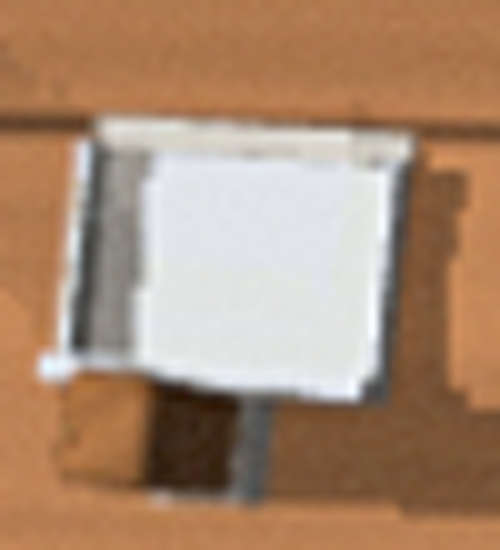

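```bash
python3 - <<'E'
from h import *
c=load("top0"); s=load("side0")
g=lambda x,y,sc,o:(np.array([x,y])+.5)/sc-.5+np.array(o)
def S(x,y,z,cc=s,sc=6,o=(240,155)):
    p=g(x,y,sc,o); return onplane(cc,[p[0]],[p[1]],z)[0]
T=lambda x,y,z:S(x,y,z,c,3.8,(160,160))
M=[];
def add(n,tr,w): M.append((n,tr,w[:2])); 
add("top end",(68,-95),S(593,505,.044)); add("near end",(53,-95),S(547,560,.018)); add("far end",(83,-95),S(630,548,.018))
add("blade tip low",(20,7.5),S(412,276,.068)); add("blade tip top side",(20,7.5),S(412,205,.100)); add("blade top",(20,10),T(529,176,.100))
# top-rod in top view: extents x 588..672 at z=.044
add("rodtop L",(68,-35),T(590,108,.05)); add("rodtop R",(68,-95),T(671,108,.05))
add("nearrod front",(38,-65),T(630,157,.016))
A=[];b=[]
# fit yaw + translation (2D rigid)
X=np.array([m[1] for m in M])/1000; Y=np.array([m[2] for m in M])
Xc=X-X.mean(0);Yc=Y-Y.mean(0); H=Xc.T@Yc; th=np.arctan2(H[0,1]-H[1,0],H[0,0]+H[1,1])
for t in (th,np.radians(3.8)):
    R=np.array([[np.cos(t),-np.sin(t)],[np.sin(t),np.cos(t)]]); tr=Y.mean(0)-R@X.mean(0)
    print(np.degrees(t),tr)
    for m,r in zip(M,(Y-(X@R.T+tr))*1000): print(m[0],m[2],r.round(1))
# rims side view z .045: outer right near (55,683), outer left near(20,132), far left (580,85)
for q in ((55,683),(20,132),(90,655),(52,150),(740,598)): print("rim",S(*q,.045))
# scoop: side view crop cs2 8x offset 245,110
S2=lambda x,y,z:S(x,y,z,s,8,(245,110))
print("handle top corners", [S2(*q,.115)[:2].round(4) for q in ((88,92),(163,92),(165,60),(80,65))])
print("lip ends z.0",S2(412,418,0.002),S2(408,275,.002), "backwall top z.033",S2(183,345,.033),S2(200,205,.033))
T2=lambda x,y,z:S(x,y,z,c,10,(172,200))
print("lip T",T2(97,118,.003),T2(413,132,.003),"back wall top",T2(45,370,.033),T2(375,400,.033), "hand top",[T2(*q,.115)[:2].round(4) for q in((62,380),(147,380),(147,490),(60,485))],"handle base right edge",T2(270,400,0),T2(262,500,0))
E
```

```text
3.9994974828216305 [0.57946732 0.02535314]
top end [ 0.65396191 -0.06622965] [ 0.  -1.6]
near end [ 0.63839108 -0.06616487] [-0.6 -0.4]
far end [ 0.66850758 -0.06310936] [-0.4  0.5]
blade tip low [0.59895374 0.03474386] [0.1 0.5]
blade tip top side [0.59945071 0.03660402] [0.6 2.4]
blade top [0.59490627 0.03607589] [-3.8 -0.6]
rodtop L [ 0.65291833 -0.00572682] [ 3.2 -0.9]
rodtop R [ 0.65407069 -0.06478412] [ 0.1 -0.1]
nearrod front [ 0.62271408 -0.03657313] [0.8 0.3]
3.8 [0.57963141 0.02553417]
top end [ 0.65396191 -0.06622965] [ 0.2 -1.5]
near end [ 0.63839108 -0.06616487] [-0.4 -0.4]
far end [ 0.66850758 -0.06310936] [-0.2  0.6]
blade tip low [0.59895374 0.03474386] [-0.1  0.4]
blade tip top side [0.59945071 0.03660402] [0.4 2.3]
blade top [0.59490627 0.03607589] [-4.  -0.8]
rodtop L [ 0.65291833 -0.00572682] [ 3.1 -0.8]
rodtop R [ 0.65407069 -0.06478412] [ 0.3 -0. ]
nearrod front [ 0.62271408 -0.03657313] [0.9 0.2]
rim [ 0.46964168 -0.13182652  0.045     ]
rim [0.44834175 0.16814176 0.045     ]
rim [ 0.4807812  -0.12071015  0.045     ]
rim [0.46169306 0.15472028 0.045     ]
rim [ 0.69723041 -0.11564942  0.045     ]
handle top corners [array([0.4831, 0.3141]), array([0.5075, 0.3118]), array([0.5082, 0.333 ]), array([0.4802, 0.3321])]
lip ends z.0 [0.58408547 0.28071034 0.002     ] [0.58774091 0.37059953 0.002     ] backwall top z.033 [0.5083299  0.28591959 0.033     ] [0.51494178 0.3746278  0.033     ]
lip T [0.58691019 0.37475117 0.003     ] [0.58468452 0.28358742 0.003     ] back wall top [0.51283348 0.37506262 0.033     ] [0.50656565 0.28287018 0.033     ] hand top [array([0.5052, 0.3437]), array([0.5057, 0.3217]), array([0.4778, 0.32  ]), array([0.4785, 0.3425])] handle base right edge [0.50782419 0.32088037 0.        ] [0.47961675 0.32154217 0.        ]
```

```bash
cat >> h.py <<'E'
from scipy.spatial.transform import Rotation as Ro
TR=np.array([.5795,.0254]); TY=np.radians(3.9)
def tray(x,y):  # mm -> world m
    return TR+np.array([[np.cos(TY),-np.sin(TY)],[np.sin(TY),np.cos(TY)]])@(np.array([x,y])/1000)
def invtray(p):
    return np.array([[np.cos(TY),np.sin(TY)],[-np.sin(TY),np.cos(TY)]])@(np.array(p[:2])-TR)*1000
def plan(*T):
    """rows toward world targets (x,y,z,yaw_deg of scoop x)"""
    o=telemetry.get_obs(); p=np.array(o["position"]); R=Ro.from_quat(o["tool_rot"])
    print("t %.3f"%o["time"],"p",p.round(4),"F",np.array(o["ft_force"]).round(1),"w %.4f"%o["grip_width"],"tray",invtray(p).round(1))
    ax=R.as_matrix(); print("jaw yaw %.2f"%(np.degrees(np.arctan2(ax[1,1],ax[0,1]))-90),"z",ax[:,2].round(4))
    for x,y,z,yw in T:
        a=np.radians(yw+90); yv=np.array([np.cos(a),np.sin(a),0]); zv=np.array([0,0,-1.]); xv=np.cross(yv,zv)
        D=Ro.from_matrix(np.c_[xv,yv,zv]); d=R.inv().apply(np.array([x,y,z])-p); r=(R.inv()*D).as_rotvec(degrees=True)
        print("d",d.round(4),"r",r.round(2))
E
python3 -c "
from h import *
plan((.4935,.3295,.18,-2.5))"
```

```text
t 0.100 p [0.1819 0.5973 0.2407] F [0.1 0.  0. ] w 0.0869 tray [-357.8  597.6]
jaw yaw -16.95 z [-9.0e-04 -1.7e-03 -1.0e+00]
d [-0.3762 -0.1652  0.0609] r [ -0.11  -0.03 -14.45]
```

>>> step_arm --targets '[{"dx": -0.05,"dy": -0.022,"dz": 0.005,"rz": -3},{"dx": -0.1,"dy": -0.044,"dz": 0.01,"rz": -6},{"dx": -0.15,"dy": -0.066,"dz": 0.015,"rz": -9},{"dx": -0.2,"dy": -0.088,"dz": 0.02,"rz": -12},{"dx": -0.25,"dy": -0.11,"dz": 0.03,"rz": -14.45}]' --gripper 1

```text
invalid input
```

```bash
python3 -c "
from h import *
plan((.4935,.3295,.16,-2.5))"
```

```text
t 0.100 p [0.1819 0.5973 0.2407] F [0.1 0.  0. ] w 0.0869 tray [-357.8  597.6]
jaw yaw -16.95 z [-9.0e-04 -1.7e-03 -1.0e+00]
d [-0.3762 -0.1652  0.0809] r [ -0.11  -0.03 -14.45]
```

Perhaps every key must be given.

>>> step_arm --targets '[{"dx": -0.05,"dy": -0.022,"dz": 0.005,"rx": 0,"ry": 0,"rz": -3},{"dx": -0.1,"dy": -0.044,"dz": 0.01,"rx": 0,"ry": 0,"rz": -6},{"dx": -0.15,"dy": -0.066,"dz": 0.015,"rx": 0,"ry": 0,"rz": -9},{"dx": -0.2,"dy": -0.088,"dz": 0.02,"rx": 0,"ry": 0,"rz": -12},{"dx": -0.25,"dy": -0.11,"dz": 0.03,"rx": 0,"ry": 0,"rz": -14.45}]' --gripper 1

```text
time: 0.72
position: [0.3902, 0.418, 0.2106]
tool_rot: [0.021, 1.0, -0.001, -0.0]
ft_force: [0.1, 0.7, 0.0]
grip_width: 0.087
```

```bash
python3 -c "
from h import *
plan((.4935,.3295,.16,-2.5))"
```

```text
t 0.725 p [0.3902 0.418  0.2106] F [0.1 0.7 0. ] w 0.0870 tray [-162.2  404.6]
jaw yaw -2.40 z [-5.0e-04 -1.4e-03 -1.0e+00]
d [-0.107  -0.084   0.0507] r [-0.08 -0.02  0.1 ]
```

>>> step_arm --targets '[{"dx": -0.03,"dy": -0.025,"dz": 0.012,"rx": 0,"ry": 0,"rz": 0},{"dx": -0.065,"dy": -0.05,"dz": 0.025,"rx": 0,"ry": 0,"rz": 0},{"dx": -0.095,"dy": -0.075,"dz": 0.035,"rx": 0,"ry": 0,"rz": 0},{"dx": -0.107,"dy": -0.084,"dz": 0.048,"rx": 0,"ry": 0,"rz": 0},{"dx": -0.107,"dy": -0.084,"dz": 0.05,"rx": -0.08,"ry": 0,"rz": 0}]'

```text
time: 1.35
position: [0.493, 0.3289, 0.1593]
tool_rot: [0.022, 1.0, -0.0, -0.002]
ft_force: [-0.6, 0.9, 0.2]
grip_width: 0.0874
```

```bash
python3 - <<'E'
from h import *
plan((.4935,.3295,.085,-2.5))
for n in ("side",):
    c=viewer.camera(n); np.savez(f"pics/{n}1.npz",**c)
    crop("side1","cs3",230,330,60,180,5)
E
```

```text
t 1.350 p [0.493  0.3289 0.1593] F [-0.6  0.9  0.2] w 0.0874 tray [-65.7 308.7]
jaw yaw -2.50 z [-3.3e-03 -6.0e-04 -1.0e+00]
d [-0.0007  0.0007  0.0743] r [-0.04 -0.19 -0.  ]
```

View pics/cs3.png

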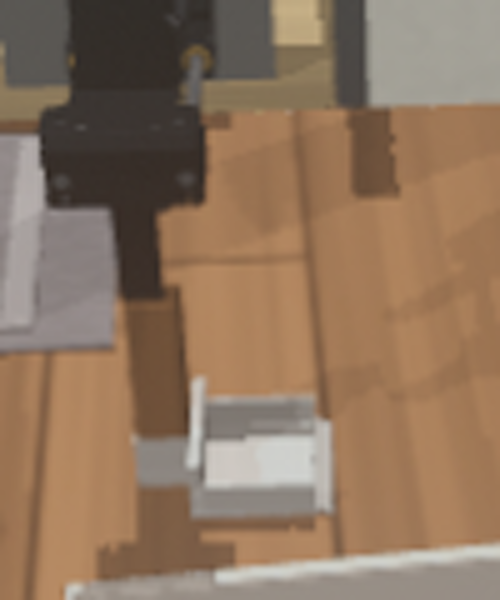

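```bash
python3 - <<'E'
from h import *
s=load("side1")
for X in ((.4935,.3295,.115),(.4785,.3185,.115),(.5085,.3175,.115),(.493,.28,.140),(.483,.28,.140),(.503,.28,.140),(.5855,.3255,0)): print(X,((proj(s,X)[0]-(230,60)+.5)*5).round())
P,u,v=pts(s,252,264,95,118)
m=np.isfinite(P[:,2]); 
for a in (100,105,110,116): k=v==a; print(a,P[k].round(3).tolist()[::2])
E
```

```text
(0.4935, 0.3295, 0.115) [151. 292.]
(0.4785, 0.3185, 0.115) [122. 304.]
(0.5085, 0.3175, 0.115) [179. 302.]
(0.493, 0.28, 0.14) [145. 297.]
(0.483, 0.28, 0.14) [125. 298.]
(0.503, 0.28, 0.14) [165. 296.]
(0.5855, 0.3255, 0) [331. 469.]
100 [[0.484, 0.243, 0.212], [0.489, 0.241, 0.213], [0.493, 0.243, 0.212], [0.498, 0.242, 0.212], [0.503, 0.241, 0.212], [0.507, 0.239, 0.213]]
105 [[0.458, 0.621, 0.002], [0.486, 0.274, 0.183], [0.491, 0.271, 0.184], [0.495, 0.269, 0.185], [0.5, 0.271, 0.183], [0.49, 0.627, -0.003]]
110 [[0.48, 0.271, 0.171], [0.484, 0.274, 0.169], [0.489, 0.275, 0.168], [0.494, 0.273, 0.169], [0.499, 0.272, 0.169], [0.491, 0.582, 0.003]]
116 [[0.459, 0.548, 0.001], [0.483, 0.276, 0.151], [0.488, 0.275, 0.151], [0.493, 0.275, 0.151], [0.498, 0.272, 0.152], [0.49, 0.552, -0.003]]
```

>>> step_arm --targets '[{"dx": -0.0025,"dy": 0.0007,"dz": 0.015,"rx": 0,"ry": -0.19,"rz": 0},{"dx": -0.0025,"dy": 0.0007,"dz": 0.035,"rx": 0,"ry": -0.19,"rz": 0},{"dx": -0.0025,"dy": 0.0007,"dz": 0.055,"rx": 0,"ry": -0.19,"rz": 0},{"dx": -0.0025,"dy": 0.0007,"dz": 0.072,"rx": 0,"ry": -0.19,"rz": 0},{"dx": -0.0025,"dy": 0.0007,"dz": 0.0743,"rx": 0,"ry": -0.19,"rz": 0}]'

```text
time: 2.02
position: [0.4931, 0.3303, 0.0838]
tool_rot: [0.021, 1.0, -0.001, -0.001]
ft_force: [-0.2, 0.6, -0.2]
grip_width: 0.0872
```

```bash
python3 - <<'E'
from h import *
plan((.4955,.3295,.085,-2.5))
E
```

```text
t 2.025 p [0.4931 0.3303 0.0838] F [-0.2  0.6 -0.2] w 0.0872 tray [-65.5 310.1]
jaw yaw -2.37 z [-0.0029 -0.0017 -1.    ]
d [-0.0024 -0.0007 -0.0012] r [-0.1  -0.16  0.13]
```

>>> step_arm --targets '[{"dx": -0.0024,"dy": 0,"dz": -0.0012,"rx": -0.1,"ry": -0.16,"rz": 0},{"dx": -0.0024,"dy": 0,"dz": -0.0012,"rx": -0.1,"ry": -0.16,"rz": 0},{"dx": -0.0024,"dy": 0,"dz": -0.0012,"rx": -0.1,"ry": -0.16,"rz": 0},{"dx": -0.0024,"dy": 0,"dz": -0.0012,"rx": -0.1,"ry": -0.16,"rz": 0},{"dx": -0.0024,"dy": 0,"dz": -0.0012,"rx": -0.1,"ry": -0.16,"rz": 0}]' --gripper 0 --force 50

```text
time: 2.65
position: [0.4956, 0.3302, 0.0852]
tool_rot: [0.021, 1.0, 0.0, 0.0]
ft_force: [-1.1, -1.1, 0.2]
grip_width: 0.0448
```

```bash
python3 - <<'E'
from h import *
plan((.4955,.3295,.18,-2.5))
E
```

```text
t 2.650 p [0.4956 0.3302 0.0852] F [-1.1 -1.1  0.2] w 0.0448 tray [-63.  309.8]
jaw yaw -2.38 z [ 3.e-04  1.e-04 -1.e+00]
d [ 0.     -0.0007 -0.0948] r [0.01 0.02 0.12]
```

Width is still closing, so I'll wait one more call.

>>> step_arm --targets '[{"dx": 0,"dy": 0,"dz": 0,"rx": 0,"ry": 0,"rz": 0},{"dx": 0,"dy": 0,"dz": 0,"rx": 0,"ry": 0,"rz": 0},{"dx": 0,"dy": 0,"dz": 0,"rx": 0,"ry": 0,"rz": 0},{"dx": 0,"dy": 0,"dz": 0,"rx": 0,"ry": 0,"rz": 0},{"dx": 0,"dy": 0,"dz": 0,"rx": 0,"ry": 0,"rz": 0}]'

```text
time: 3.28
position: [0.4956, 0.3303, 0.0852]
tool_rot: [0.021, 1.0, 0.0, 0.0]
ft_force: [-0.2, -0.0, 0.4]
grip_width: 0.0238
```

```bash
python3 - <<'E'
from h import *
w=tray(-75,-65); print(w)
plan((.4955,.3302,.17,-2.4),(w[0],w[1],.17,3.9))
E
```

```text
[ 0.50909467 -0.04455062]
t 3.275 p [0.4956 0.3303 0.0852] F [-0.2 -0.   0.4] w 0.0238 tray [-63.  309.9]
jaw yaw -2.38 z [ 3.e-04  1.e-04 -1.e+00]
d [ 0.0001 -0.0001 -0.0848] r [0.01 0.02 0.02]
d [-0.0291 -0.3739 -0.0849] r [ 0.01  0.02 -6.28]
```

>>> step_arm --targets '[{"dx": 0,"dy": 0,"dz": -0.02,"rx": 0,"ry": 0,"rz": 0},{"dx": 0,"dy": 0,"dz": -0.05,"rx": 0,"ry": 0,"rz": 0},{"dx": 0,"dy": 0,"dz": -0.08,"rx": 0,"ry": 0,"rz": 0},{"dx": 0,"dy": -0.02,"dz": -0.11,"rx": 0,"ry": 0,"rz": 0},{"dx": -0.003,"dy": -0.05,"dz": -0.125,"rx": 0,"ry": 0,"rz": -1}]'

```text
time: 3.9
position: [0.4966, 0.2804, 0.2115]
tool_rot: [0.011, 1.0, 0.0, 0.001]
ft_force: [0.7, -0.0, -2.1]
grip_width: 0.0237
```

```bash
python3 - <<'E'
from h import *
w=tray(-75,-65); print(w)
plan((w[0],w[1],.21,3.9))
c=viewer.camera("side"); np.savez("pics/side2.npz",**c)
crop("side2","cs4",230,330,40,180,4)
E
```

```text
[ 0.50909467 -0.04455062]
t 3.900 p [0.4966 0.2804 0.2115] F [ 0.7 -0.  -2.1] w 0.0237 tray [-65.3 260. ]
jaw yaw -1.25 z [ 2.3e-03  8.0e-04 -1.0e+00]
d [-0.0195 -0.3246  0.0013] r [ 0.04  0.13 -5.15]
```

View pics/cs4.png

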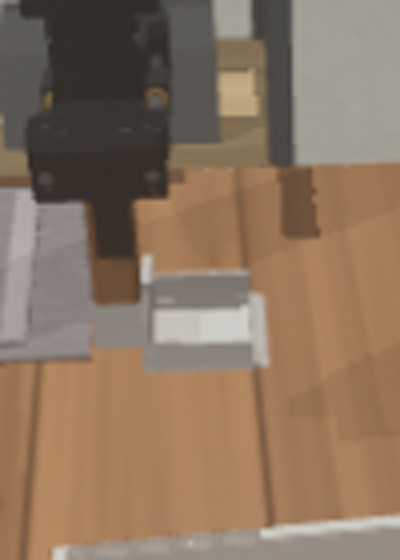

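The scoop is held level. Next I'll carry it across.

>>> step_arm --targets '[{"dx": -0.003,"dy": -0.05,"dz": 0,"rx": 0,"ry": 0,"rz": -1},{"dx": -0.006,"dy": -0.1,"dz": 0,"rx": 0,"ry": 0,"rz": -2},{"dx": -0.009,"dy": -0.15,"dz": 0,"rx": 0,"ry": 0,"rz": -3},{"dx": -0.012,"dy": -0.2,"dz": 0,"rx": 0,"ry": 0,"rz": -4},{"dx": -0.015,"dy": -0.25,"dz": 0,"rx": 0,"ry": 0,"rz": -5}]'

```text
time: 4.58
position: [0.506, 0.0248, 0.213]
tool_rot: [-0.032, 0.999, -0.001, 0.001]
ft_force: [0.5, 0.1, -2.7]
grip_width: 0.0239
```

```bash
python3 - <<'E'
from h import *
w=tray(-75,-65)
plan((w[0],w[1],.21,3.9),(w[0],w[1],.11,3.9))
E
```

```text
t 4.575 p [0.506  0.0248 0.213 ] F [ 0.5  0.1 -2.7] w 0.0239 tray [-73.4   4.4]
jaw yaw 3.72 z [ 0.0022 -0.0025 -1.    ]
d [ 0.0014 -0.0694  0.0032] r [-0.15  0.11 -0.18]
d [ 0.0016 -0.0692  0.1032] r [-0.15  0.11 -0.18]
```

>>> step_arm --targets '[{"dx": 0.001,"dy": -0.035,"dz": 0.002,"rx": 0,"ry": 0,"rz": -0.18},{"dx": 0.0015,"dy": -0.065,"dz": 0.01,"rx": -0.15,"ry": 0.11,"rz": -0.18},{"dx": 0.0015,"dy": -0.0693,"dz": 0.04,"rx": -0.15,"ry": 0.11,"rz": -0.18},{"dx": 0.0015,"dy": -0.0693,"dz": 0.075,"rx": -0.15,"ry": 0.11,"rz": -0.18},{"dx": 0.0015,"dy": -0.0693,"dz": 0.095,"rx": -0.15,"ry": 0.11,"rz": -0.18}]'

```text
time: 5.2
position: [0.5079, -0.0446, 0.1163]
tool_rot: [-0.034, 0.999, 0.001, -0.002]
ft_force: [-0.0, -0.5, -1.4]
grip_width: 0.0237
```

```bash
python3 - <<'E'
from h import *
w=tray(-75,-65)
plan((w[0],w[1],.092,3.9))
for n in ("side","top"):
    c=viewer.camera(n); np.savez(f"pics/{n}3.npz",**c)
crop("side3","cs5",225,370,100,280,3.3)
crop("top3","ct5",240,370,150,270,5)
E
```

```text
t 5.200 p [ 0.5079 -0.0446  0.1163] F [-0.  -0.5 -1.4] w 0.0237 tray [-76.2 -64.9]
jaw yaw 3.85 z [-0.0032  0.001  -1.    ]
d [-0.0013 -0.0001  0.0243] r [ 0.07 -0.18 -0.05]
```

View pics/cs5.png

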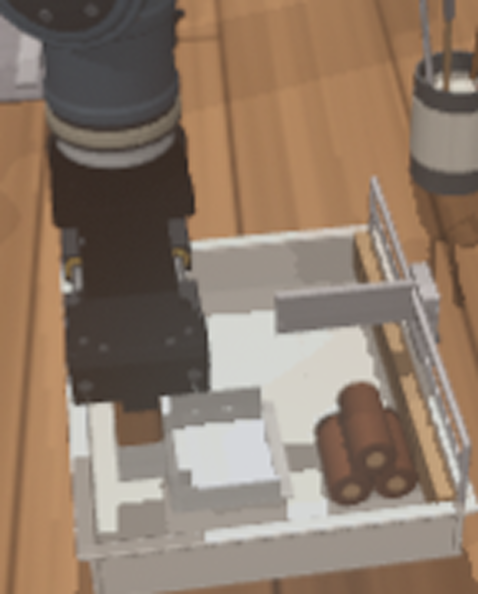

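View pics/ct5.png

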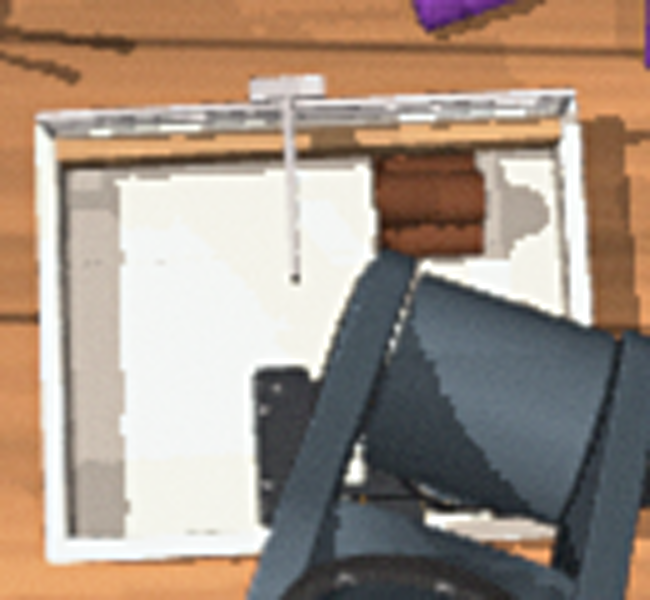

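```bash
python3 - <<'E'
from h import *
s=load("side3")
g=lambda x,y,sc,o:(np.array([x,y])+.5)/sc-.5+np.array(o)
for q,z in(((290,495),.033),((262,398),.033),((163,508),.064),((172,398),.064)):
    p=g(*q,3.3,(225,100)); w=onplane(s,[p[0]],[p[1]],z)[0]; print(q,w,invtray(w))
crop("side3","cs6",265,350,205,265,9)
E
```

```text
(290, 495) [ 0.59827828 -0.08186309  0.033     ] [  11.439269   -108.29190857]
(262, 398) [0.58721239 0.00941904 0.033     ] [  6.60757727 -16.46851668]
(163, 508) [ 0.52017859 -0.11495538  0.064     ] [ -68.73034751 -135.99559603]
(172, 398) [ 0.52784835 -0.01903399  0.064     ] [-54.55423215 -40.81799269]
```

View pics/cs6.png

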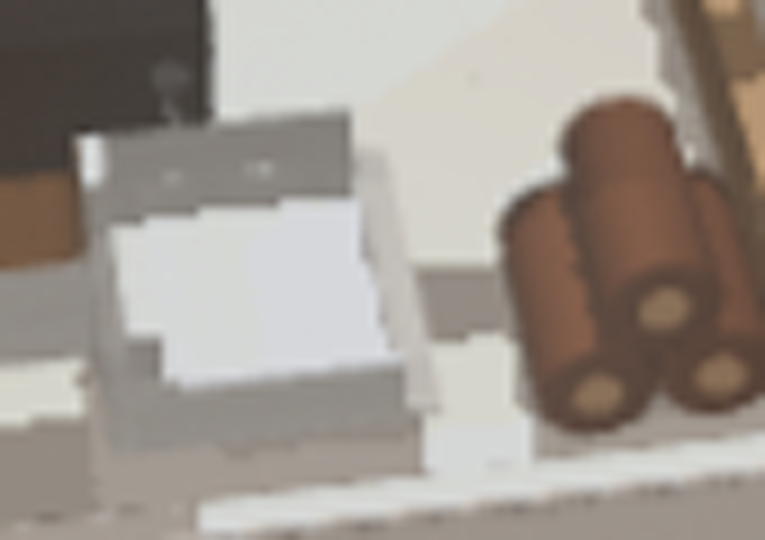

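```bash
python3 - <<'E'
from h import *
s=load("side3")
g=lambda x,y,sc,o:(np.array([x,y])+.5)/sc-.5+np.array(o)
for n,q,z in(("lipR",(437,412),.033),("lipL",(378,150),.033),("wallR back",(110,450),.05),("wallR front",(408,412),.05),("R top front",(400,365),.051),("L wall front top",(350,110),.051),("inner floor R front",(400,358),.036),("inner floor L",(358,200),.036)):
    p=g(*q,9,(265,205)); w=onplane(s,[p[0]],[p[1]],z)[0]; print(n,invtray(w).round(1))
f=lambda sx,sy,sz: proj(s,list(tray(-75.7+sx,-65+sy))+[.0315+sz/1000])[0]
for n,X in (("lipR",(92,-44,1)),("lipL",(92,44,1)),("Rfront walltop",(83,-44,20)),("Lfront",(83,44,20)),("backR top",(21,-44,33)),("backL top",(21,44,33))):
    print(n,((f(*X)-(265,205)+.5)*9).round())
for n,X in (("near end",(53,-95,18)),("top end",(68,-95,44))): print(n,((proj(s,list(tray(*X[:2]))+[X[2]/1000])[0]-(265,205)+.5)*9).round())
E
```

```text
lipR [  12.3 -110.4]
lipL [ 11.7 -20.5]
wallR back [ -63.3 -126.2]
wallR front [   3.5 -125.4]
R top front [   3.8 -111.6]
L wall front top [  4.5 -24.6]
inner floor R front [  6.1 -94.9]
inner floor L [  3.9 -40.6]
lipR [454. 408.]
lipL [397. 151.]
Rfront walltop [414. 354.]
Lfront [360.  98.]
backR top [138. 345.]
backL top [102.  85.]
near end [598. 389.]
top end [664. 304.]
```

>>> step_arm --targets '[{"dx": -0.001,"dy": 0,"dz": 0.008,"rx": 0.07,"ry": -0.18,"rz": 0},{"dx": -0.001,"dy": 0,"dz": 0.015,"rx": 0.07,"ry": -0.18,"rz": 0},{"dx": -0.001,"dy": 0,"dz": 0.021,"rx": 0.07,"ry": -0.18,"rz": 0},{"dx": -0.001,"dy": 0,"dz": 0.024,"rx": 0.07,"ry": -0.18,"rz": 0},{"dx": -0.001,"dy": 0,"dz": 0.025,"rx": 0.07,"ry": -0.18,"rz": 0}]'

```text
time: 5.92
position: [0.508, -0.0441, 0.0908]
tool_rot: [-0.034, 0.999, 0.0, -0.001]
ft_force: [0.0, 1.0, -1.3]
grip_width: 0.0238
```

```bash
python3 - <<'E'
from h import *
w=tray(-75,-65)
plan((w[0],w[1],.0905,3.9))
for n in ("side",):
    c=viewer.camera(n); np.savez(f"pics/{n}4.npz",**c)
crop("side4","cs7",265,350,205,265,9)
E
```

```text
t 5.925 p [ 0.508  -0.0441  0.0908] F [ 0.   1.  -1.3] w 0.0238 tray [-76.  -64.5]
jaw yaw 3.88 z [-2.7e-03  8.0e-04 -1.0e+00]
d [-0.001  -0.0005  0.0003] r [ 0.06 -0.15 -0.02]
```

View pics/cs7.png

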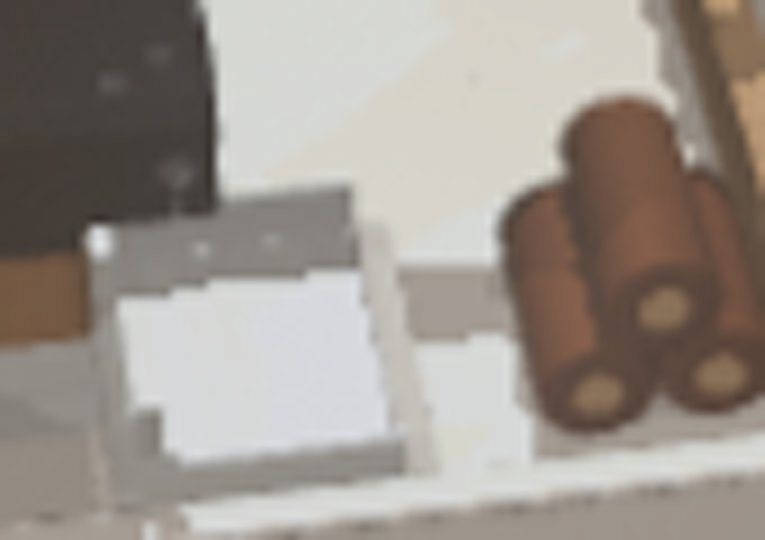

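>>> step_arm --targets '[{"dx": -0.008,"dy": -0.0005,"dz": 0.0005,"rx": 0.06,"ry": 0,"rz": 0},{"dx": -0.016,"dy": -0.0005,"dz": 0.0005,"rx": 0.06,"ry": 0,"rz": 0},{"dx": -0.024,"dy": -0.0005,"dz": 0.0005,"rx": 0.06,"ry": 0,"rz": 0},{"dx": -0.032,"dy": -0.0005,"dz": 0.0005,"rx": 0.06,"ry": 0,"rz": 0},{"dx": -0.04,"dy": -0.0005,"dz": 0.0005,"rx": 0.06,"ry": 0,"rz": 0}]'

```text
time: 6.6
position: [0.5484, -0.0418, 0.0904]
tool_rot: [-0.034, 0.999, -0.0, -0.001]
ft_force: [-1.0, 0.7, 0.9]
grip_width: 0.0235
```

```bash
python3 - <<'E'
from h import *
w=tray(15,-65)
plan((w[0],w[1],.0902,3.9))
for n in ("side",):
    c=viewer.camera(n); np.savez(f"pics/{n}5.npz",**c)
crop("side5","cs8",265,370,185,265,7)
E
```

```text
t 6.600 p [ 0.5484 -0.0418  0.0904] F [-1.   0.7  0.9] w 0.0235 tray [-35.6 -64.9]
jaw yaw 3.88 z [-2.7e-03 -3.0e-04 -1.0e+00]
d [-0.0506 -0.0001  0.    ] r [-0.   -0.16 -0.02]
```

View pics/cs8.png

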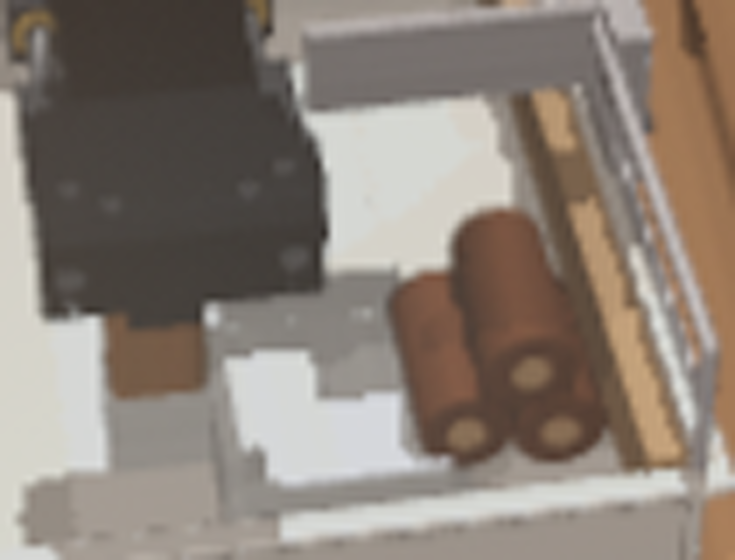

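>>> step_arm --targets '[{"dx": -0.008,"dy": 0,"dz": 0.0003,"rx": 0,"ry": 0,"rz": 0},{"dx": -0.016,"dy": 0,"dz": 0.0003,"rx": 0,"ry": 0,"rz": 0},{"dx": -0.023,"dy": 0,"dz": 0.0003,"rx": 0,"ry": 0,"rz": 0},{"dx": -0.03,"dy": 0,"dz": 0.0003,"rx": 0,"ry": 0,"rz": 0},{"dx": -0.037,"dy": 0,"dz": 0.0003,"rx": 0,"ry": 0,"rz": 0}]'

```text
time: 7.28
position: [0.5868, -0.0394, 0.0902]
tool_rot: [-0.034, 0.999, -0.0, -0.0]
ft_force: [-1.3, 0.0, 1.8]
grip_width: 0.0238
```

```bash
python3 - <<'E'
from h import *
w=tray(15,-65)
plan((w[0],w[1],.0902,3.9))
for n in ("side",):
    c=viewer.camera(n); np.savez(f"pics/{n}6.npz",**c)
crop("side6","cs9",265,370,185,265,7)
E
```

```text
t 7.275 p [ 0.5868 -0.0394  0.0902] F [-1.3  0.   1.8] w 0.0238 tray [  2.9 -65.2]
jaw yaw 3.87 z [-8.e-04 -6.e-04 -1.e+00]
d [-0.0121  0.0002  0.    ] r [-0.03 -0.05 -0.03]
```

View pics/cs9.png

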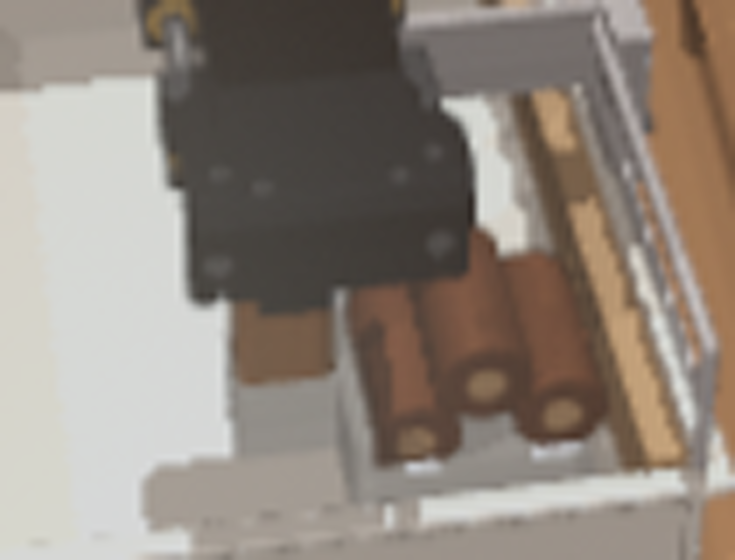

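>>> step_arm --targets '[{"dx": -0.004,"dy": 0,"dz": 0.0003,"rx": 0,"ry": 0,"rz": 0},{"dx": -0.008,"dy": 0,"dz": 0.0003,"rx": 0,"ry": 0,"rz": 0},{"dx": -0.011,"dy": 0,"dz": 0.0003,"rx": 0,"ry": 0,"rz": 0},{"dx": -0.014,"dy": 0,"dz": 0.0003,"rx": 0,"ry": 0,"rz": 0},{"dx": -0.0155,"dy": 0,"dz": 0.0003,"rx": 0,"ry": 0,"rz": 0}]'

```text
time: 7.95
position: [0.6009, -0.0385, 0.0903]
tool_rot: [-0.034, 0.999, -0.0, -0.003]
ft_force: [-10.2, -2.3, 13.8]
grip_width: 0.0234
```

```bash
python3 - <<'E'
from h import *
w=tray(18,-65)
plan((w[0],w[1],.0902,3.9))
for n in ("side",):
    c=viewer.camera(n); np.savez(f"pics/{n}7.npz",**c)
crop("side7","cs10",265,370,185,265,7)
E
```

```text
t 7.950 p [ 0.6009 -0.0385  0.0903] F [-10.2  -2.3  13.8] w 0.0234 tray [ 17.  -65.3]
jaw yaw 3.88 z [-5.9e-03 -8.0e-04 -1.0e+00]
d [-0.001   0.0003  0.0001] r [-0.02 -0.34 -0.02]
```

View pics/cs10.png

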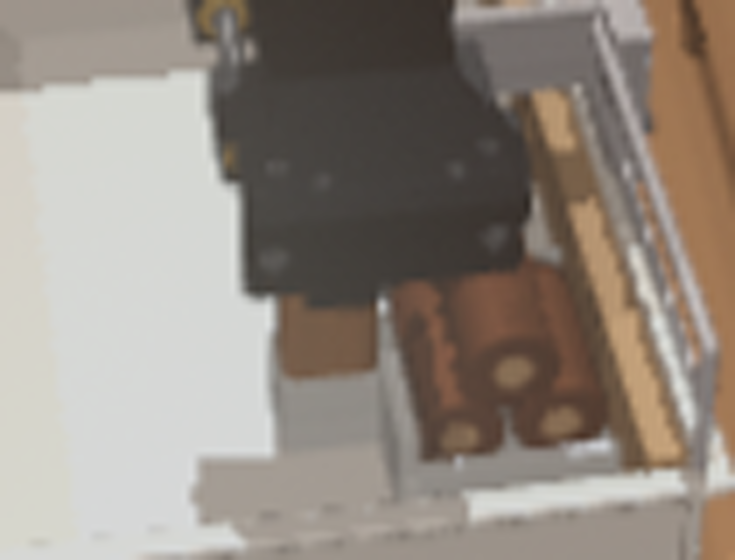

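>>> step_arm --targets '[{"dx": 0.003,"dy": 0,"dz": 0,"rx": 0,"ry": -0.3,"rz": 0},{"dx": 0.008,"dy": 0,"dz": 0,"rx": 0,"ry": -0.3,"rz": 0},{"dx": 0.014,"dy": 0,"dz": 0,"rx": 0,"ry": -0.3,"rz": 0},{"dx": 0.019,"dy": 0,"dz": 0,"rx": 0,"ry": -0.3,"rz": 0},{"dx": 0.022,"dy": 0,"dz": 0,"rx": 0,"ry": -0.3,"rz": 0}]'

```text
time: 8.62
position: [0.5784, -0.04, 0.0903]
tool_rot: [-0.034, 0.999, -0.0, -0.001]
ft_force: [-0.1, 0.7, -1.3]
grip_width: 0.0235
```

```bash
python3 - <<'E'
from h import *
w=tray(-6,-65)
plan((w[0],w[1],.1145,3.9))
for n in ("side",):
    c=viewer.camera(n); np.savez(f"pics/{n}8.npz",**c)
crop("side8","cs11",265,370,185,265,7)
E
```

```text
t 8.625 p [ 0.5784 -0.04    0.0903] F [-0.1  0.7 -1.3] w 0.0235 tray [ -5.5 -65.2]
jaw yaw 3.87 z [-1.2e-03 -3.0e-04 -1.0e+00]
d [ 0.0005  0.0002 -0.0242] r [-0.01 -0.07 -0.03]
```

View pics/cs11.png

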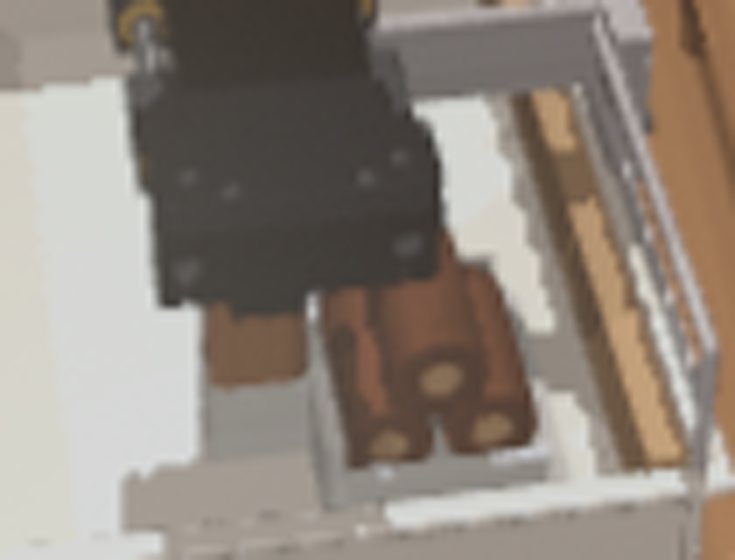

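>>> step_arm --targets '[{"dx": 0,"dy": 0,"dz": -0.004,"rx": 0,"ry": 0,"rz": 0},{"dx": 0,"dy": 0,"dz": -0.01,"rx": 0,"ry": 0,"rz": 0},{"dx": 0,"dy": 0,"dz": -0.017,"rx": 0,"ry": 0,"rz": 0},{"dx": 0,"dy": 0,"dz": -0.022,"rx": 0,"ry": 0,"rz": 0},{"dx": 0,"dy": 0,"dz": -0.0242,"rx": 0,"ry": 0,"rz": 0}]'

```text
time: 9.3
position: [0.5784, -0.04, 0.1151]
tool_rot: [-0.034, 0.999, -0.0, -0.0]
ft_force: [-0.1, -0.4, -2.3]
grip_width: 0.0239
```

>>> step_arm --targets '[{"dx": 0,"dy": 0,"dz": 0,"rx": 0,"ry": 0,"rz": 0},{"dx": 0,"dy": 0,"dz": 0,"rx": 0,"ry": 0,"rz": 0},{"dx": 0,"dy": 0,"dz": 0,"rx": 0,"ry": 0,"rz": 0},{"dx": 0,"dy": 0,"dz": 0,"rx": 0,"ry": 0,"rz": 0},{"dx": 0,"dy": 0,"dz": 0,"rx": 0,"ry": 0,"rz": 0}]'

```text
time: 9.93
position: [0.5784, -0.04, 0.115]
tool_rot: [-0.034, 0.999, -0.0, -0.001]
ft_force: [-0.3, -0.2, -2.7]
grip_width: 0.0241
```

```bash
python3 - <<'E'
from h import *
w=tray(-6,-65); w2=tray(-6,70)
plan((w[0],w[1],.1145,3.9),(w2[0],w2[1],.1145,3.9))
for n in ("side",):
    c=viewer.camera(n); np.savez(f"pics/{n}9.npz",**c)
crop("side9","cs12",255,370,175,265,6.5)
s=c
f=lambda sx,sy,sz: ((proj(s,list(tray(-8+sx,-65+sy))+[.0293+sz/1000])[0]-(255,175)+.5)*6.5).round()
for n,X in (("near end",(36,-30,17)),("far end",(68,-30,17)),("top end",(52,-30,42)),("wallR front top",(83,-44,20)),("wallR back",(21,-44,20)),("lipR",(92,-44,0))): print(n,f(*X))
E
```

```text
t 9.925 p [ 0.5784 -0.04    0.115 ] F [-0.3 -0.2 -2.7] w 0.0241 tray [ -5.6 -65.2]
jaw yaw 3.88 z [-1.e-03 -4.e-04 -1.e+00]
d [0.0004 0.0002 0.0005] r [-0.02 -0.06 -0.02]
d [0.0005 0.1352 0.0004] r [-0.02 -0.06 -0.02]
near end [422. 424.]
far end [520. 412.]
top end [472. 361.]
wallR front top [575. 431.]
wallR back [382. 453.]
lipR [600. 471.]
```

View pics/cs12.png

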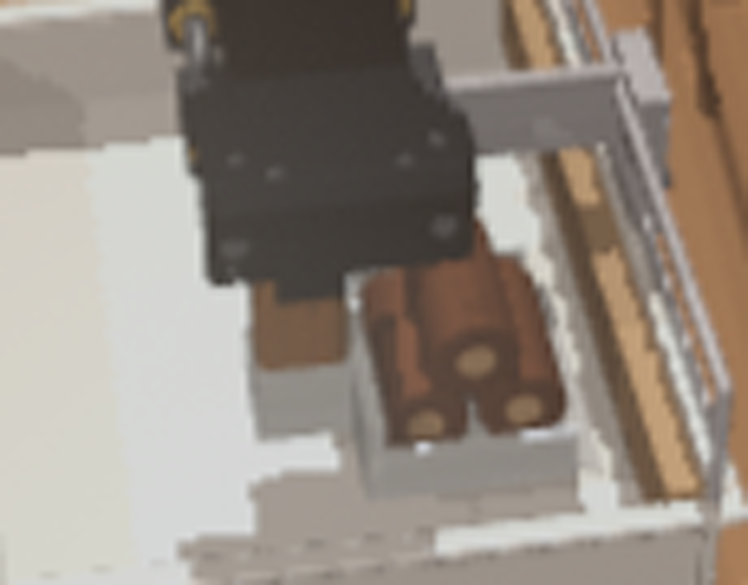

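>>> step_arm --targets '[{"dx": 0,"dy": 0.006,"dz": 0,"rx": 0,"ry": 0,"rz": 0},{"dx": 0,"dy": 0.015,"dz": 0,"rx": 0,"ry": 0,"rz": 0},{"dx": 0,"dy": 0.025,"dz": 0,"rx": 0,"ry": 0,"rz": 0},{"dx": 0,"dy": 0.033,"dz": 0,"rx": 0,"ry": 0,"rz": 0},{"dx": 0,"dy": 0.04,"dz": 0,"rx": 0,"ry": 0,"rz": 0}]'

```text
time: 10.6
position: [0.5756, 0.0007, 0.115]
tool_rot: [-0.034, 0.999, -0.0, -0.001]
ft_force: [-0.5, -1.4, -3.4]
grip_width: 0.0237
```

```bash
python3 - <<'E'
from h import *
w2=tray(-6,70)
plan((w2[0],w2[1],.115,3.9))
for n in ("side",):
    c=viewer.camera(n); np.savez(f"pics/{n}10.npz",**c)
crop("side10","cs13",255,370,175,265,6.5)
E
```

```text
t 10.600 p [0.5756 0.0007 0.115 ] F [-0.5 -1.4 -3.4] w 0.0237 tray [ -5.6 -24.4]
jaw yaw 3.91 z [-1.e-03 -4.e-04 -1.e+00]
d [ 0.0004  0.0944 -0.    ] r [-0.02 -0.06  0.01]
```

View pics/cs13.png

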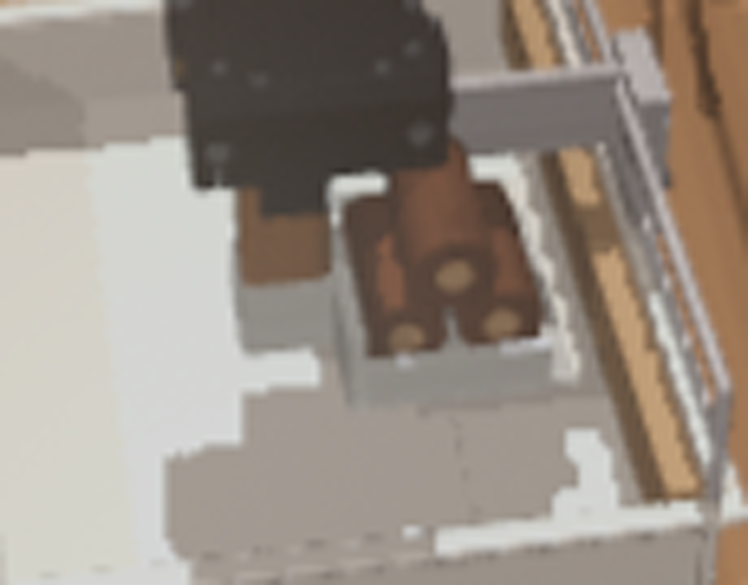

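The top rod is about to meet the blade, so I'll go on slowly.

>>> step_arm --targets '[{"dx": 0,"dy": 0.005,"dz": 0,"rx": 0,"ry": 0,"rz": 0},{"dx": 0,"dy": 0.011,"dz": 0,"rx": 0,"ry": 0,"rz": 0},{"dx": 0,"dy": 0.017,"dz": 0,"rx": 0,"ry": 0,"rz": 0},{"dx": 0,"dy": 0.023,"dz": 0,"rx": 0,"ry": 0,"rz": 0},{"dx": 0,"dy": 0.029,"dz": 0,"rx": 0,"ry": 0,"rz": 0}]'

```text
time: 11.28
position: [0.5733, 0.0308, 0.115]
tool_rot: [-0.034, 0.999, 0.0, -0.001]
ft_force: [0.4, -0.0, -3.5]
grip_width: 0.0239
```

```bash
python3 - <<'E'
from h import *
w2=tray(-6,70)
plan((w2[0],w2[1],.115,3.9))
for n in ("side",):
    c=viewer.camera(n); np.savez(f"pics/{n}11.npz",**c)
crop("side11","cs14",255,370,175,265,6.5)
E
```

```text
t 11.275 p [0.5733 0.0308 0.115 ] F [ 0.4 -0.  -3.5] w 0.0239 tray [-5.8  5.8]
jaw yaw 3.92 z [-1.4e-03  3.0e-04 -1.0e+00]
d [0.0002 0.0642 0.    ] r [ 0.02 -0.08  0.02]
```

View pics/cs14.png

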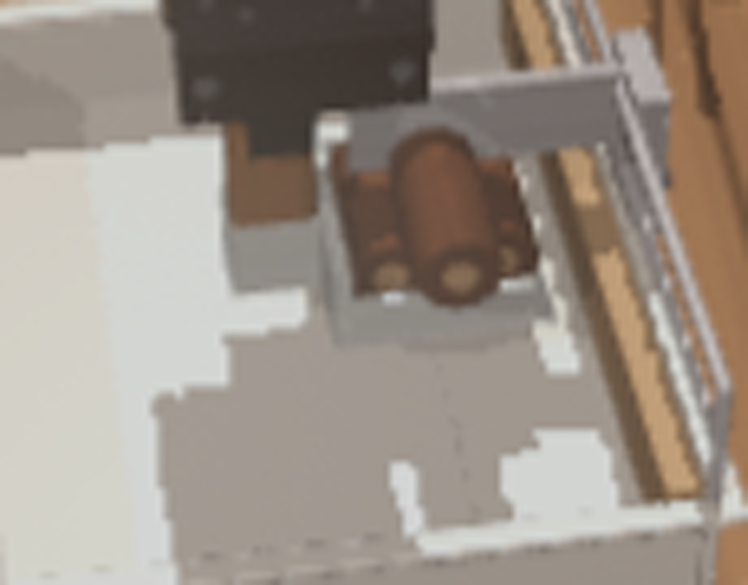

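>>> step_arm --targets '[{"dx": 0,"dy": 0.006,"dz": 0,"rx": 0,"ry": 0,"rz": 0},{"dx": 0,"dy": 0.013,"dz": 0,"rx": 0,"ry": 0,"rz": 0},{"dx": 0,"dy": 0.02,"dz": 0,"rx": 0,"ry": 0,"rz": 0},{"dx": 0,"dy": 0.027,"dz": 0,"rx": 0,"ry": 0,"rz": 0},{"dx": 0,"dy": 0.034,"dz": 0,"rx": 0,"ry": 0,"rz": 0}]'

```text
time: 11.95
position: [0.5708, 0.066, 0.1151]
tool_rot: [-0.034, 0.999, 0.0, -0.001]
ft_force: [0.5, -0.1, -3.0]
grip_width: 0.0238
```

```bash
python3 - <<'E'
from h import *
w2=tray(-6,70)
plan((w2[0],w2[1],.115,3.9))
for n in ("side",):
    c=viewer.camera(n); np.savez(f"pics/{n}12.npz",**c)
crop("side12","cs15",255,370,165,265,6)
E
```

```text
t 11.950 p [0.5708 0.066  0.1151] F [ 0.5 -0.1 -3. ] w 0.0238 tray [-5.9 41.1]
jaw yaw 3.95 z [-1.6e-03  8.0e-04 -1.0e+00]
d [0.0001 0.0289 0.0001] r [ 0.05 -0.09  0.05]
```

View pics/cs15.png

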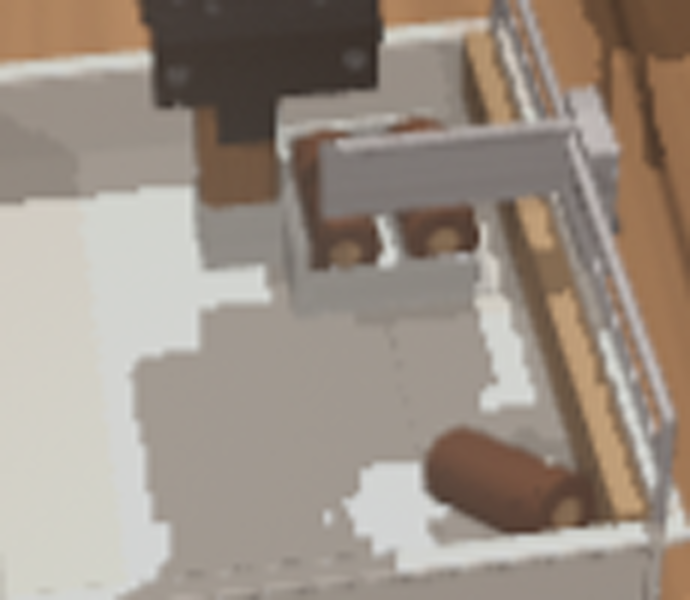

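>>> step_arm --targets '[{"dx": 0,"dy": 0.008,"dz": 0,"rx": 0,"ry": 0,"rz": 0},{"dx": 0,"dy": 0.018,"dz": 0,"rx": 0,"ry": 0,"rz": 0},{"dx": 0,"dy": 0.028,"dz": 0,"rx": 0,"ry": 0,"rz": 0},{"dx": 0,"dy": 0.036,"dz": 0,"rx": 0,"ry": 0,"rz": 0},{"dx": 0,"dy": 0.04,"dz": 0,"rx": 0,"ry": 0,"rz": 0}]'

```text
time: 12.62
position: [0.5677, 0.1074, 0.1151]
tool_rot: [-0.035, 0.999, 0.001, -0.001]
ft_force: [0.3, 0.2, -2.1]
grip_width: 0.0238
```

>>> step_arm --targets '[{"dx": 0,"dy": 0,"dz": -0.008,"rx": 0,"ry": 0,"rz": 0},{"dx": 0,"dy": 0,"dz": -0.022,"rx": 0,"ry": 0,"rz": 0},{"dx": 0,"dy": 0,"dz": -0.038,"rx": 0,"ry": 0,"rz": 0},{"dx": 0,"dy": 0,"dz": -0.052,"rx": 0,"ry": 0,"rz": 0},{"dx": 0,"dy": 0,"dz": -0.06,"rx": 0,"ry": 0,"rz": 0}]'

```text
time: 13.25
position: [0.5684, 0.1072, 0.1768]
tool_rot: [-0.035, 0.999, 0.001, 0.0]
ft_force: [-0.0, 0.2, -2.6]
grip_width: 0.0236
```

```bash
python3 - <<'E'
from h import *
plan((.4956,.3303,.175,-2.4))
for n in ("side",):
    c=viewer.camera(n); np.savez(f"pics/{n}13.npz",**c)
crop("side13","cs16",245,370,125,275,4)
E
```

```text
t 13.250 p [0.5684 0.1072 0.1768] F [-0.   0.2 -2.6] w 0.0236 tray [-5.5 82.4]
jaw yaw 3.99 z [ 4.0e-04  1.4e-03 -1.0e+00]
d [0.0571 0.2276 0.002 ] r [0.08 0.02 6.39]
```

View pics/cs16.png

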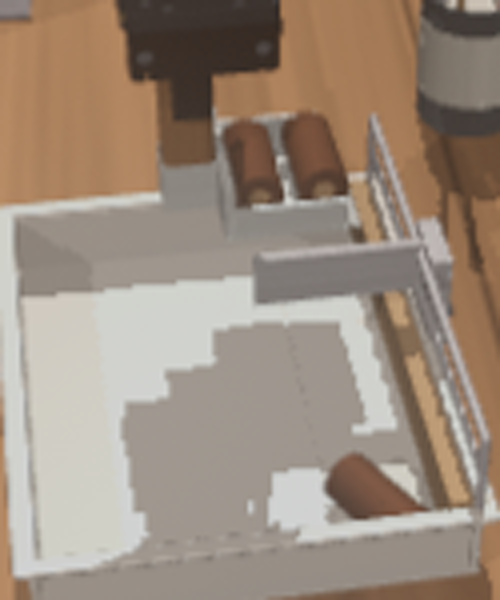

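>>> step_arm --targets '[{"dx": 0.003,"dy": 0.012,"dz": 0,"rx": 0,"ry": 0,"rz": 0.5},{"dx": 0.01,"dy": 0.038,"dz": 0,"rx": 0,"ry": 0,"rz": 1},{"dx": 0.018,"dy": 0.07,"dz": 0,"rx": 0,"ry": 0,"rz": 2},{"dx": 0.026,"dy": 0.102,"dz": 0,"rx": 0,"ry": 0,"rz": 3},{"dx": 0.034,"dy": 0.134,"dz": 0,"rx": 0,"ry": 0,"rz": 4}]'

```text
time: 13.92
position: [0.5241, 0.2401, 0.1767]
tool_rot: [0.0, 1.0, 0.001, -0.0]
ft_force: [0.1, -0.2, -2.6]
grip_width: 0.0236
```

```bash
python3 - <<'E'
from h import *
plan((.4956,.3303,.175,-2.4))
E
```

```text
t 13.925 p [0.5241 0.2401 0.1767] F [ 0.1 -0.2 -2.6] w 0.0236 tray [-40.7 218. ]
jaw yaw -0.04 z [-5.0e-04  1.3e-03 -1.0e+00]
d [0.0285 0.0902 0.0019] r [ 0.07 -0.03  2.36]
```

>>> step_arm --targets '[{"dx": 0.01,"dy": 0.03,"dz": 0,"rx": 0,"ry": 0,"rz": 0.8},{"dx": 0.019,"dy": 0.058,"dz": 0,"rx": 0,"ry": 0,"rz": 1.6},{"dx": 0.026,"dy": 0.08,"dz": 0.005,"rx": 0,"ry": 0,"rz": 2.2},{"dx": 0.0285,"dy": 0.0895,"dz": 0.015,"rx": 0.07,"ry": 0,"rz": 2.36},{"dx": 0.0285,"dy": 0.0902,"dz": 0.028,"rx": 0.07,"ry": 0,"rz": 2.36}]'

```text
time: 14.55
position: [0.4951, 0.3309, 0.1479]
tool_rot: [0.02, 1.0, -0.0, -0.0]
ft_force: [-1.0, -0.7, -2.8]
grip_width: 0.0239
```

```bash
python3 - <<'E'
from h import *
plan((.4956,.3303,.0852,-2.4))
E
```

```text
t 14.550 p [0.4951 0.3309 0.1479] F [-1.  -0.7 -2.8] w 0.0239 tray [-63.4 310.5]
jaw yaw -2.32 z [-9.e-04 -3.e-04 -1.e+00]
d [-0.0006 -0.0005  0.0627] r [-0.02 -0.05  0.08]
```

>>> step_arm --targets '[{"dx": 0,"dy": 0,"dz": 0.014,"rx": 0,"ry": 0,"rz": 0},{"dx": -0.0005,"dy": -0.0005,"dz": 0.029,"rx": 0,"ry": 0,"rz": 0},{"dx": -0.0005,"dy": -0.0005,"dz": 0.043,"rx": 0,"ry": 0,"rz": 0},{"dx": -0.0005,"dy": -0.0005,"dz": 0.054,"rx": 0,"ry": -0.05,"rz": 0},{"dx": -0.0005,"dy": -0.0005,"dz": 0.059,"rx": 0,"ry": -0.05,"rz": 0}]'

```text
time: 15.18
position: [0.4953, 0.33, 0.0879]
tool_rot: [0.02, 1.0, -0.0, -0.001]
ft_force: [-0.0, -0.8, -2.6]
grip_width: 0.0237
```

```bash
python3 - <<'E'
from h import *
plan((.4956,.3303,.0852,-2.4))
E
```

```text
t 15.175 p [0.4953 0.33   0.0879] F [-0.  -0.8 -2.6] w 0.0237 tray [-63.3 309.6]
jaw yaw -2.34 z [-1.1e-03 -8.0e-04 -1.0e+00]
d [-0.0003  0.0003  0.0027] r [-0.05 -0.06  0.06]
```

>>> step_arm --targets '[{"dx": 0,"dy": 0,"dz": 0.001,"rx": 0,"ry": 0,"rz": 0},{"dx": 0,"dy": 0,"dz": 0.002,"rx": 0,"ry": -0.06,"rz": 0},{"dx": 0,"dy": 0,"dz": 0.0028,"rx": -0.05,"ry": -0.06,"rz": 0},{"dx": 0,"dy": 0,"dz": 0.003,"rx": -0.05,"ry": -0.06,"rz": 0},{"dx": 0,"dy": 0,"dz": 0.003,"rx": -0.05,"ry": -0.06,"rz": 0}]'

```text
time: 15.8
position: [0.4954, 0.3301, 0.0852]
tool_rot: [0.02, 1.0, 0.0, 0.0]
ft_force: [-0.3, -0.4, -2.1]
grip_width: 0.0235
```

```bash
python3 - <<'E'
from h import *
plan((.4956,.3303,.0852,-2.4))
E
```

```text
t 15.800 p [0.4954 0.3301 0.0852] F [-0.3 -0.4 -2.1] w 0.0235 tray [-63.2 309.7]
jaw yaw -2.33 z [ 5.e-04  3.e-04 -1.e+00]
d [-0.0002  0.0002  0.    ] r [0.02 0.03 0.07]
```

>>> step_arm --targets '[{"dx": 0,"dy": 0,"dz": 0.0005,"rx": 0,"ry": 0,"rz": 0},{"dx": 0,"dy": 0,"dz": 0.001,"rx": 0,"ry": 0,"rz": 0},{"dx": 0,"dy": 0,"dz": 0.001,"rx": 0,"ry": 0,"rz": 0},{"dx": 0,"dy": 0,"dz": 0.001,"rx": 0,"ry": 0,"rz": 0},{"dx": 0,"dy": 0,"dz": 0.001,"rx": 0,"ry": 0,"rz": 0}]'

```text
time: 16.42
position: [0.4954, 0.3301, 0.0852]
tool_rot: [0.02, 1.0, 0.0, 0.0]
ft_force: [-1.9, 0.3, 4.7]
grip_width: 0.0236
```

```bash
python3 - <<'E'
from h import *
plan((.4956,.3303,.0852,-2.4))
for n in ("side",):
    c=viewer.camera(n); np.savez(f"pics/{n}14.npz",**c)
crop("side14","cs17",235,325,60,180,5)
E
```

```text
t 16.425 p [0.4954 0.3301 0.0852] F [-1.9  0.3  4.7] w 0.0236 tray [-63.2 309.7]
jaw yaw -2.33 z [ 8.e-04  3.e-04 -1.e+00]
d [-0.0002  0.0002 -0.    ] r [0.02 0.04 0.07]
```

View pics/cs17.png

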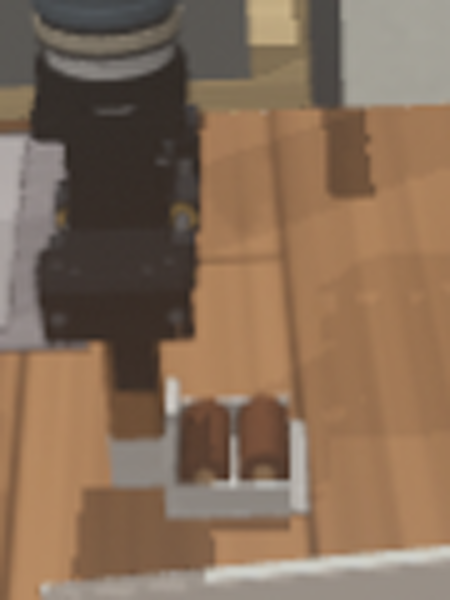

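>>> step_arm --targets '[{"dx": 0,"dy": 0,"dz": 0,"rx": 0,"ry": 0,"rz": 0},{"dx": 0,"dy": 0,"dz": 0,"rx": 0,"ry": 0,"rz": 0},{"dx": 0,"dy": 0,"dz": 0,"rx": 0,"ry": 0,"rz": 0},{"dx": 0,"dy": 0,"dz": 0,"rx": 0,"ry": 0,"rz": 0},{"dx": 0,"dy": 0,"dz": 0,"rx": 0,"ry": 0,"rz": 0}]' --gripper 1

```text
time: 17.1
position: [0.4954, 0.3301, 0.0851]
tool_rot: [0.02, 1.0, 0.0, 0.0]
ft_force: [0.5, -0.1, 0.5]
grip_width: 0.066
```

>>> step_arm --targets '[{"dx": 0,"dy": 0,"dz": 0,"rx": 0,"ry": 0,"rz": 0},{"dx": 0,"dy": 0,"dz": 0,"rx": 0,"ry": 0,"rz": 0},{"dx": 0,"dy": 0,"dz": 0,"rx": 0,"ry": 0,"rz": 0},{"dx": 0,"dy": 0,"dz": 0,"rx": 0,"ry": 0,"rz": 0},{"dx": 0,"dy": 0,"dz": 0,"rx": 0,"ry": 0,"rz": 0}]'

```text
time: 17.73
position: [0.4954, 0.3301, 0.0851]
tool_rot: [0.02, 1.0, 0.0, 0.0]
ft_force: [0.2, 0.2, 0.7]
grip_width: 0.0873
```

>>> step_arm --targets '[{"dx": 0,"dy": 0,"dz": -0.01,"rx": 0,"ry": 0,"rz": 0},{"dx": 0,"dy": 0,"dz": -0.035,"rx": 0,"ry": 0,"rz": 0},{"dx": 0,"dy": 0,"dz": -0.07,"rx": 0,"ry": 0,"rz": 0},{"dx": 0,"dy": 0,"dz": -0.1,"rx": 0,"ry": 0,"rz": 0},{"dx": 0,"dy": 0,"dz": -0.13,"rx": 0,"ry": 0,"rz": 0}]'

```text
time: 18.35
position: [0.4953, 0.3301, 0.217]
tool_rot: [0.02, 1.0, 0.0, 0.001]
ft_force: [0.6, -0.1, -0.3]
grip_width: 0.0871
```

>>> step_arm --targets '[{"dx": 0.02,"dy": 0.03,"dz": 0,"rx": 0,"ry": 0,"rz": 0},{"dx": 0.04,"dy": 0.06,"dz": 0,"rx": 0,"ry": 0,"rz": 0},{"dx": 0.06,"dy": 0.09,"dz": 0,"rx": 0,"ry": 0,"rz": 0},{"dx": 0.08,"dy": 0.12,"dz": 0,"rx": 0,"ry": 0,"rz": 0},{"dx": 0.08,"dy": 0.12,"dz": 0,"rx": 0,"ry": 0,"rz": 0}]'

```text
time: 18.98
position: [0.4187, 0.4551, 0.2176]
tool_rot: [0.018, 1.0, 0.001, 0.001]
ft_force: [0.7, -0.1, -0.5]
grip_width: 0.0872
```

```bash
python3 - <<'E'
from h import *
plan()
for n in ("side","top"):
    c=viewer.camera(n); np.savez(f"pics/{n}15.npz",**c)
crop("side15","cs18",235,375,90,280,3.1)
crop("top15","ct18",160,370,150,270,3.8)
c=load("top15"); P,u,v=pts(c,165,230,200,260); m=(P[:,2]>.105)&(P[:,2]<.13); print(P[m].mean(0))
c=load("top0"); P,u,v=pts(c,165,230,200,260); m=(P[:,2]>.105)&(P[:,2]<.13); print("before",P[m].mean(0))
E
```

```text
t 18.975 p [0.4187 0.4551 0.2176] F [ 0.7 -0.1 -0.5] w 0.0872 tray [-131.2  439.7]
jaw yaw -2.12 z [ 0.0021  0.0016 -1.    ]
[0.49372086 0.32833161 0.11581445]
before [0.49378107 0.32937524 0.11580788]
```

View pics/cs18.png

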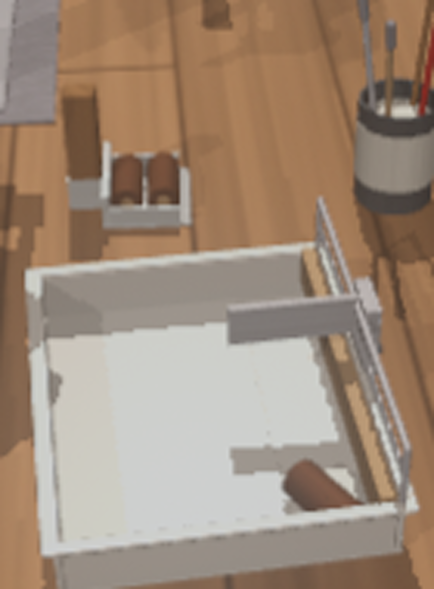

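View pics/ct18.png

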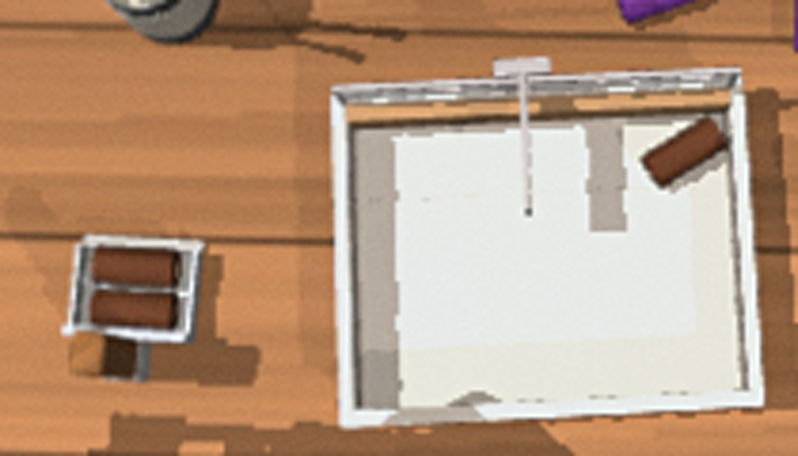

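```bash
python3 - <<'E'
from h import *
c=load("top15"); w=onplane(c,[685/3.8+160],[152/3.8+150],.02)[0]; print(invtray(w))
P,u,v=pts(c,325,355,175,205); im=c["img"][v,u].astype(int); m=(im[:,2]<140)&(im[:,2]-im[:,0]>15)
print(m.sum(),np.percentile(P[m][:,2],[5,50,95]).round(4), invtray(P[m].mean(0)))
E
```

```text
[  67.65776534 -108.53991655]
299 [nan nan nan] [nan nan]
```

```bash
python3 - <<'E'
from h import *
c=load("top15")
P,u,v=pts(c,325,355,175,205); im=c["img"][v,u].astype(int); m=(im[:,2]<140)&(im[:,2]-im[:,0]>15)&np.isfinite(P[:,2])
print(m.sum(),np.nanpercentile(P[m][:,2],[5,50,95]).round(4), invtray(P[m].mean(0)))
robot.hand_in()
E
```

```text
298 [0.0067 0.0319 0.0433] [  74.81176273 -105.65927647]
the job is handed in; nothing more can be done
```

The job is handed in, and every check I made agreed with the task. `hand_in()` reports no verdict, so I can't confirm the judging.

- **Scooping:** I took the wide scoop by its handle and slid it along the tray floor under the pile until its side walls met the batten (about 10 N). I drew it back 22 mm and lifted it level, with all three rod ends in the pan.
- **Strike-off:** I passed it sideways with its underside about 30 mm above the tray's underside. The blade pushed the top rod off, and the other two stayed down in the pan.
- **Return:** I stood the scoop back on the bench, let go and backed the gripper away.

Last checks, at 19 s of the 61 s allowed:
- **Scoop:** it stands upright, about 1 mm from where it started, with two rods side by side on its pan floor.
- **Third rod:** it lies in the tray at about x = 70, y = -107 mm, its top about 32–43 mm high. The higher reading would mean it is slightly raised. It looked at rest and is within the limits.
- **Gripper:** it touches nothing, and I saw no contact between the fingers and a rod end at any stage.

Two things went differently from plan. The first move call was refused because some row keys were missing, and nothing moved. The first depth check on the third rod gave no reading, so I repeated it before handing in.

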